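Refit the organiser's clip-on caddy and load its ledges

TASK

Put the clip-on caddy back on the rail of the grey organiser: hook its top lip over the rail near the middle, let go so that it hangs there, then press its front tab down until it swings home and the foot clip snaps behind the rail's lower edge. Then stand the aluminium canister on one of its ledges and the pepper mill on the other, both upright, and leave the cezve, cup, tumbler and wooden spoon where they are.

Things in the scene. Friction and masses are not known exactly. Their poses are not given: they have to be found in the camera images.
- organiser: Light grey plastic organiser fixed to the counter, 340 wide (y), 190 deep (x), 186 high; origin: centre of its underside. x level, from its front to its back; y to the left seen facing its front; z up. Front face at x = -95. Lid with push button on top, two drawers low in front (pulls jut out 14, all under 95 high), dark grey anodised rail across the upper front
- rail_mid (a point): Middle of the rail's top edge, on its front face, 185 above the counter; axes as the organiser's (x square to the rail, into the organiser; y along it). The rail is an upright dark grey anodised aluminium plate 4 thick, 300 long, 50 from top edge to lower edge, its back 20 clear of the organiser's front (held by a web half-way up), so both long edges are free behind
- caddy_mid (a point): Teal plastic clip-on caddy, 0.22 to 0.31 kg, 174 wide, stands upright on the counter. x to its back (lip and clip side), y left, z up. Point: centre of its tall pocket, 40 above the underside. Pocket 50 wide (y), 72 deep (x), 80 high; front face at x = -36. A ledge juts out on each side, floor 7 below this point. Grip it across y. Seated on the rail: 40 in front of rail_mid, 48 below
- caddy_lip (a point): Inner corner of the caddy's hook: back face of the back plate under the bridge, 40 behind and 48 above caddy_mid; meets rail_mid when seated. Bridge 4 thick; lip 110 wide, hangs 14 below it, flared 20 degrees backwards, ending 14 behind the back plate; gap 6 at the root, 11 at the mouth. Leaning the caddy foot-out (towards its front) by 20 degrees sets the lip upright to drop over the rail
- caddy_foot (a point): On the back face of the back plate, 58 below caddy_lip. The orange spring clip (34 wide) juts out 20 behind it, its sloped nose 3 higher than the rail's lower edge. Let go on the rail, the caddy hangs leaning about 0.24 rad, foot 14 out, the nose against the rail's lower front edge; its own weight does not snap it. Snapped in, this point is at the rail's front face
- caddy_tab (a point): Middle of the top of the thumb tab (36 wide, 14 deep, 4 thick, orange ribs) on the pocket's front rim, 43 in front of and 40 above caddy_mid. Hanging, it is about 12 above the rail's top edge; pressed down with about 8 N (clip gives way at 6 to 11 N) it goes down 20 mm until the clip snaps and the caddy stops, tab then 83 in front of the rail's face and 8 below its top edge
- foot_clip (a joint): Spring foot clip's deflection in m: 0 at rest, about 0.004 while the rail's edge pushes it down, 0 again when snapped in behind the rail
- ledge_left (a point): Middle of the floor of the caddy's left (+y) ledge, moves with the caddy, axes as the caddy's. Clear floor 73 deep (x) by 59 wide (y); low rims 11 high in front and outside; pocket wall on the inner side, 47 above this floor; back plate behind, up to 59 above this floor with the bridge
- ledge_right (a point): Middle of the floor of the caddy's right (-y) ledge; mirror image of the left one
- canister_mid (a point): Closed plain aluminium canister, upright cylinder 46 across, 100 high, 0.11 to 0.22 kg. Point: its centre, 50 above its underside; z up
- mill_mid (a point): Dark wooden pepper mill, upright, 0.12 to 0.2 kg, 46 across at the foot, waist 34 across, head 41 across from 84 to 106 above the underside, 118 high with its small steel knob. Point: on its axis, 55 above its underside; z up
- cezve_mid (a point): Steel cezve, 88 across, 78 high, black handle reaching 165 out along its -x and rising to 105 high; leave alone. Point: on its axis, half-way up
- cup_mid (a point): Yellow ceramic cup with a handle on its +y side, 74 across, 85 high; leave alone. Point: on its axis, half-way up
- tumbler_mid (a point): Clear glass tumbler, 70 across, 110 high; leave alone. Point: on its axis, half-way up
- spoon_grip (a point): Wooden spoon lying on top of the organiser, 240 long along its x; leave alone. Point: on its handle
There are look-alikes about, which are no part of the job. What is shaped like the part that bears canister_mid but orange or purple is not meant.

How it is judged (in metres and radians):
On the way, in this order (a step that is already met when the one before it is completed fails the run):
1. the caddy hangs by its lip on the rail, let go, foot still out (x of caddy_lip in the frame of rail_mid between -0.007 and 0.004 m and y of caddy_lip in the frame of rail_mid between -0.06 and 0.06 m and z of caddy_lip in the frame of rail_mid between -0.006 and 0.006 m and angle between caddy_mid's own z axis and vertical above 0.09 rad and contact force between caddy and the arm below 0.2 N and contact force between caddy and the fingers below 0.2 N), for 0.2 s.
2. the caddy is tilted home and its clip has snapped behind the rail (x of caddy_lip in the frame of rail_mid between -0.007 and 0.004 m and y of caddy_lip in the frame of rail_mid between -0.06 and 0.06 m and z of caddy_lip in the frame of rail_mid between -0.006 and 0.006 m and x of caddy_foot in the frame of rail_mid between -0.004 and 0.004 m and angle between caddy_mid's own z axis and vertical below 0.07 rad and angle between the x axis of caddy_mid and the x axis of rail_mid, either way round below 0.08 rad and value of joint foot_clip below 0.0015 m), for 0.2 s.
3. canister and mill stand on the two ledges, let go (((x of canister_mid in the frame of ledge_left between -0.018 and 0.018 m and y of canister_mid in the frame of ledge_left between -0.012 and 0.012 m and z of canister_mid in the frame of ledge_left between 0.044 and 0.056 m and angle between canister_mid's own z axis and vertical below 0.1 rad) or (x of canister_mid in the frame of ledge_right between -0.018 and 0.018 m and y of canister_mid in the frame of ledge_right between -0.012 and 0.012 m and z of canister_mid in the frame of ledge_right between 0.044 and 0.056 m and angle between canister_mid's own z axis and vertical below 0.1 rad)) and ((x of mill_mid in the frame of ledge_left between -0.018 and 0.018 m and y of mill_mid in the frame of ledge_left between -0.012 and 0.012 m and z of mill_mid in the frame of ledge_left between 0.049 and 0.061 m and angle between mill_mid's own z axis and vertical below 0.1 rad) or (x of mill_mid in the frame of ledge_right between -0.018 and 0.018 m and y of mill_mid in the frame of ledge_right between -0.012 and 0.012 m and z of mill_mid in the frame of ledge_right between 0.049 and 0.061 m and angle between mill_mid's own z axis and vertical below 0.1 rad)) and contact force between each of caddy, canister, mill and the fingers below 0.2 N), for 0.2 s.
At the end, for the whole second after the job is handed in: Caddy hooked on the rail (within 60 mm of its middle), lip within 7 mm of seated, foot within 4 mm of the rail, leaning under 0.07 rad, clip sprung back; canister and pepper mill each standing on a ledge, within 18 x 12 mm of its middle and 0.1 rad of upright; all at rest (all of step 2 and ((x of canister_mid in the frame of ledge_left between -0.018 and 0.018 m and y of canister_mid in the frame of ledge_left between -0.012 and 0.012 m and z of canister_mid in the frame of ledge_left between 0.044 and 0.056 m and angle between canister_mid's own z axis and vertical below 0.1 rad) or (x of canister_mid in the frame of ledge_right between -0.018 and 0.018 m and y of canister_mid in the frame of ledge_right between -0.012 and 0.012 m and z of canister_mid in the frame of ledge_right between 0.044 and 0.056 m and angle between canister_mid's own z axis and vertical below 0.1 rad)) and ((x of mill_mid in the frame of ledge_left between -0.018 and 0.018 m and y of mill_mid in the frame of ledge_left between -0.012 and 0.012 m and z of mill_mid in the frame of ledge_left between 0.049 and 0.061 m and angle between mill_mid's own z axis and vertical below 0.1 rad) or (x of mill_mid in the frame of ledge_right between -0.018 and 0.018 m and y of mill_mid in the frame of ledge_right between -0.012 and 0.012 m and z of mill_mid in the frame of ledge_right between 0.049 and 0.061 m and angle between mill_mid's own z axis and vertical below 0.1 rad)) and linear speed of each of caddy, canister, mill below 0.02 m/s); the robot touches nothing.
It fails at once if the cezve, cup, tumbler or spoon is moved by more than 25 mm or tipped (distance of any of spoon_grip, cezve_mid, cup_mid, tumbler_mid from where it was at the start of the episode above 0.025 m or angle between any of cezve_mid, cup_mid, tumbler_mid's own z axis and vertical above 0.3 rad).
It fails at once if a ledge is loaded before the caddy is clipped in ((((x of canister_mid in the frame of ledge_left between -0.018 and 0.018 m and y of canister_mid in the frame of ledge_left between -0.012 and 0.012 m and z of canister_mid in the frame of ledge_left between 0.044 and 0.056 m and angle between canister_mid's own z axis and vertical below 0.1 rad) or (x of canister_mid in the frame of ledge_right between -0.018 and 0.018 m and y of canister_mid in the frame of ledge_right between -0.012 and 0.012 m and z of canister_mid in the frame of ledge_right between 0.044 and 0.056 m and angle between canister_mid's own z axis and vertical below 0.1 rad)) and angle between caddy_mid's own z axis and vertical above 0.1 rad) or (((x of mill_mid in the frame of ledge_left between -0.018 and 0.018 m and y of mill_mid in the frame of ledge_left between -0.012 and 0.012 m and z of mill_mid in the frame of ledge_left between 0.049 and 0.061 m and angle between mill_mid's own z axis and vertical below 0.1 rad) or (x of mill_mid in the frame of ledge_right between -0.018 and 0.018 m and y of mill_mid in the frame of ledge_right between -0.012 and 0.012 m and z of mill_mid in the frame of ledge_right between 0.049 and 0.061 m and angle between mill_mid's own z axis and vertical below 0.1 rad)) and angle between caddy_mid's own z axis and vertical above 0.1 rad)).
It also fails if it takes over 64 s, if anything falls off the work surface, if the arm or the gripper's body presses on something with over 40 N, if the wrist force passes 120 N, or if a joint passes its speed limit or range.

ROBOT

A 6-joint arm with a two-finger parallel gripper is mounted at the origin on the work surface. World frame = base frame: x ahead of the robot, y to its left, z up, the work surface at z = 0. Lengths are in mm, angles in rad, forces in N, time in s.
With the tool pointing down it reaches from about 250 to 725 mm from the base axis. Payload 4 kg.
Tool frame: the origin (TCP) lies on the centre line of the jaws, within the pads' length; the fingertips stand 11 mm ahead of it and the grasp point (between the pads) lies 8 mm behind it; x points along the fingers, z is the direction in which the jaws open and shut, and the axes are right-handed (so a half turn about x gives the same grasp; the last joint's range is limited). The gripper opens to 85 mm and grips with 20 to 120 N. Pads are 22 mm wide; open, the fingers measure 114 mm over their backs; the gripper's body (76 mm by 85 mm) begins 54 mm behind the grasp point. The pads swing forward as they close: fully open they stand 13 mm farther back than shut.
Start: joints at [-1.291, 0.241, 0.005, 1.335, 0, 1.571], TCP at [138.08, -480.555, 242.306] pointing down, gripper open.
Joint ranges: [-2.72, 2.72], [-1.05, 1.87], [-1.09, 1.28], [-1.99, 2.15], [-1.42, 1.44], [-3.14, 3.14]. Speed limits (rad/s): [2.79, 2.79, 3.14, 3.14, 3.14, 3.14].

INTERFACE

Orientations are given as [roll, pitch, yaw] about the fixed x, y, z axes, in that order (R = Rz(yaw) Ry(pitch) Rx(roll)).
In Python, from cell import arm gives the robot as it stands.
- The arm moves only by the tool play_rows, never from a script. Its argument "rows" is a list of rows, each an object with "turn": the turn, a rotation vector about the tool's x, y, z in rad, a list of three; "linear": the shift along the tool's x, y, z in mm, a list of three; "jaw": the finger opening in mm, from 0 to 85.4. A call has 1 to 10 rows; each row shifts and turns the commanded pose from where the row before left it, along the tool's axes as they then stand; what a row does not reach is not made up. A row lasts 1/8 s, in which the tool goes at most 62.5 mm and 10.7 degrees, less where a joint would pass 70% of its speed; a pose out of reach is approached as far as the arm can. A call with a gripper value outside its range is refused whole. The fingers move at their own pace and stop on an object; "grip_force" is the grip in N (left out, the last holds). Time passes only in rows, so rows that do not move let the fingers close. It gives the time, the measured TCP pose, the force and the opening at its end, in the units of the state.
- arm.sense(): the state, without advancing time (a new reading comes with each control period).
- arm.capture(name): name is "side" or "top" or "wrist"; returns the picture (480x640x3 uint8, red, green, blue); there is no depth.
- arm.get_calibration(name): a dict with "fov_y" (degrees; the focal length in pixels is half the picture's height over the tangent of half this angle, whatever the lens; pixels are square), "cx", "cy" (the principal point, pixels), "k1" (the pictures are not rectified: a ray, as slopes to the right and down, at radius r is drawn at 1 + k1 r^2 times it, then the intrinsics apply), "eye" and "rotation" of the camera in the world. Camera axes: x right, y down, z forward; pixel columns grow to the right and rows downward; lengths in mm; the calibration is good to about 2 mm. A picture is of the moment at which its call begins: read the wrist's pose just before it. get_calibration takes no time and is no camera call; for the wrist camera it gives the pose at the moment of the call.
- arm.finish_job(): hands the job in, once; it reports no verdict.
The state is a dict: "time": time; "qpos": joint angles; "joint_vel": joint speeds; "tau": joint torques, N m; "tcp_pos": TCP position; "tcp_rot": TCP orientation; "wrist_force": force on the tool from outside, world axes, zero at the start; "torque": the same for the moment, N m; "finger_gap": opening from 0.0 (shut) to 1.0 (fully open).
Only numpy, scipy, OpenCV 4.12 (cv2) and the standard library are available. Lean on these libraries where they do the work, as an engineer would, in place of code of your own. Each camera call takes 0.05 s, during which the arm holds its last target.

## Working session

There is one attempt and no reset: what is moved stays moved. The work goes in short steps, Python scripts to look and compute and a tool call to move; the robot and the scene stay as the last step left them, time stands still between calls to the robot, and variables do not carry over. Pictures are saved under pics/ and viewed, and the job is handed in when it is done.

Besides the shell and the picture viewer there is one more tool, called after "Emit:" by a JSON object that holds its "op" and its "data", one argument or row to a line. play_rows: Moves the arm, as the interface text tells. Its arguments: {"type":"object","properties":{"rows":{"type":"array"},"grip_force":{"type":"number"}},"required":["rows"]}

```bash
ls; mkdir -p pics
python3 - <<'E'
from cell import arm
import cv2
print(arm.sense())
for n in ("side","top","wrist"):
    c=arm.get_calibration(n);print(n,c)
    cv2.imwrite(f"pics/{n}0.png",arm.capture(n)[:,:,::-1])
E
```

```text
pics
{'time': 0.0, 'qpos': array([-1.29094484e+00,  2.41441731e-01,  3.72084450e-03,  1.33519427e+00,
       -1.72790250e-06,  1.57080338e+00]), 'joint_vel': array([-0.00083946, -0.0008565 , -0.00095034,  0.0021657 , -0.00057715,
        0.00019422]), 'tau': array([ 1.30474276e-03, -3.72320437e+01,  2.52406150e+01,  1.71523966e-02,
        1.93371540e-05,  2.62856553e-06]), 'tcp_pos': array([ 137.93782246, -479.96328885,  241.3972816 ]), 'tcp_rot': array([-3.1407701 ,  1.5686775 ,  1.85146331]), 'wrist_force': array([ 0.1696234 , -0.5952778 ,  0.09079163]), 'torque': array([ 0.01112174, -0.00613475, -0.02166425]), 'finger_gap': 1.0013154089811898}
side {'fov_y': 53.228533492055874, 'cx': 324.92525450851946, 'cy': 244.9009659344269, 'k1': -0.0637715337280549, 'eye': array([ 327.33434412, -777.55099459,  623.08410366]), 'rotation': array([-2.10310173, -0.01305683, -0.28775824])}
top {'fov_y': 57.763619046531254, 'cx': 320.3453035823821, 'cy': 235.49029785366676, 'k1': -0.05118354006032179, 'eye': array([ 498.67795108,    7.01199854, 1139.46130627]), 'rotation': array([-3.08901827, -0.00612315, -1.57952351])}
wrist {'fov_y': 62.22774914218516, 'cx': 318.45010525986737, 'cy': 242.1685377178344, 'k1': 0.019561033066204627, 'eye': array([ 206.30920886, -461.46715891,  374.08733561]), 'rotation': array([ 2.85779815e+00,  1.63533783e-03, -1.29030062e+00])}
```

View pics/side0.png

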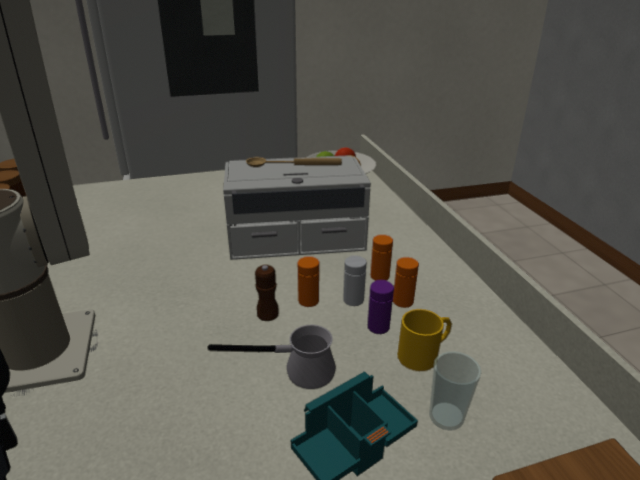

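View pics/top0.png

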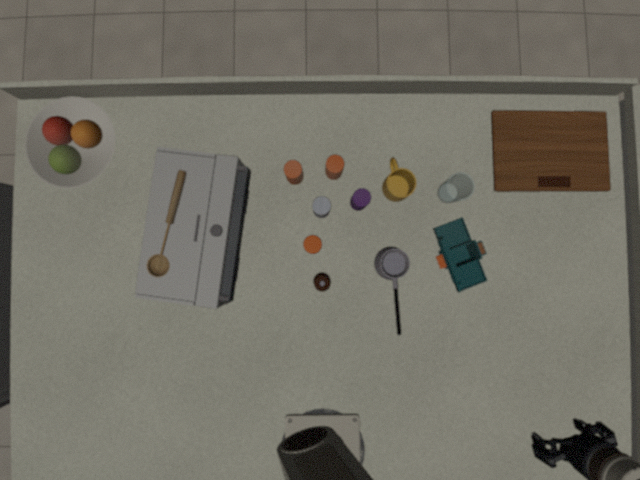

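View pics/wrist0.png

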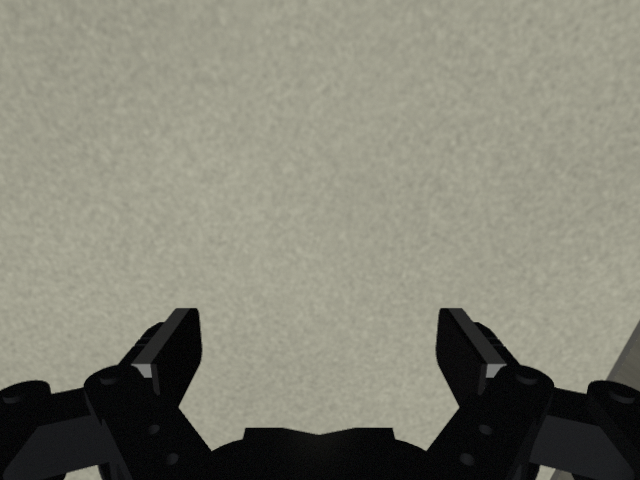

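```bash
cat > h.py <<'E'
import numpy as np, cv2
from scipy.spatial.transform import Rotation as Ro
from cell import arm
def R(e): return Ro.from_euler('xyz',e).as_matrix()
def cam(n):
    c=arm.get_calibration(n); f=240/np.tan(np.radians(c['fov_y']/2)); return c,f
def proj(c,f,P):
    P=np.atleast_2d(P); q=(P-c['eye'])@R(c['rotation']); s=q[:,:2]/q[:,2:]
    r2=(s**2).sum(1,keepdims=True); s=s*(1+c['k1']*r2); return s*f+[c['cx'],c['cy']]
def ray(c,f,uv):
    d=(np.array(uv,float)-[c['cx'],c['cy']])/f; s=d.copy()
    for _ in range(20): s=d/(1+c['k1']*(s@s))
    return c['eye'], R(c['rotation'])@np.array([s[0],s[1],1])
def atz(c,f,uv,z):
    e,d=ray(c,f,uv); return e+d*(z-e[2])/d[2]
def crop(src,dst,x0,y0,x1,y1,k):
    i=cv2.imread(src)[y0:y1,x0:x1]; i=cv2.resize(i,None,fx=k,fy=k,interpolation=cv2.INTER_CUBIC)
    i=cv2.convertScaleAbs(i,alpha=1.6,beta=20)
    for x in range((x0+9)//10*10,x1,10):
        cv2.line(i,((x-x0)*k,0),((x-x0)*k,6),(0,0,255),1)
        if x%20==0: cv2.putText(i,str(x),((x-x0)*k,16),0,.35,(0,0,255),1)
    for y in range((y0+9)//10*10,y1,10):
        cv2.line(i,(0,(y-y0)*k),(6,(y-y0)*k),(0,0,255),1)
        if y%20==0: cv2.putText(i,str(y),(8,(y-y0)*k+4),0,.35,(0,0,255),1)
    cv2.imwrite(dst,i)
E
python3 - <<'E'
from h import *
crop('pics/side0.png','pics/s_caddy.png',280,365,420,480,5)
crop('pics/top0.png','pics/t_caddy.png',420,205,500,300,6)
crop('pics/side0.png','pics/s_org.png',215,150,375,260,5)
crop('pics/top0.png','pics/t_org.png',130,140,260,315,3)
E
```

```text
(no output)
```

View pics/s_caddy.png

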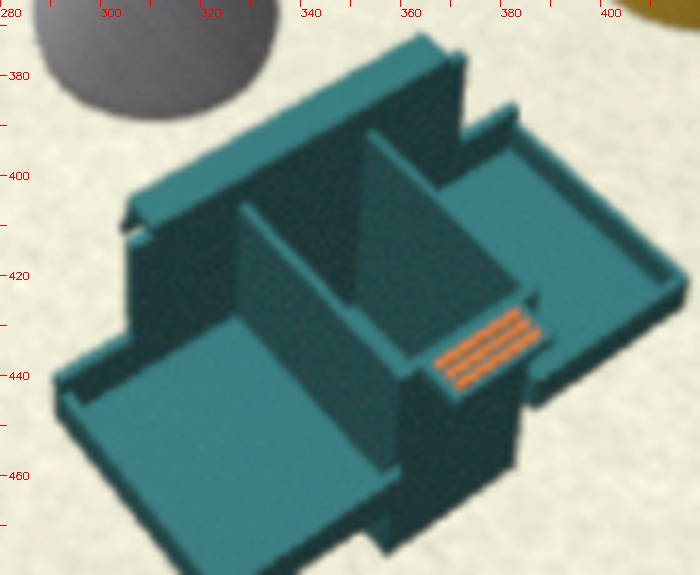

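View pics/t_caddy.png

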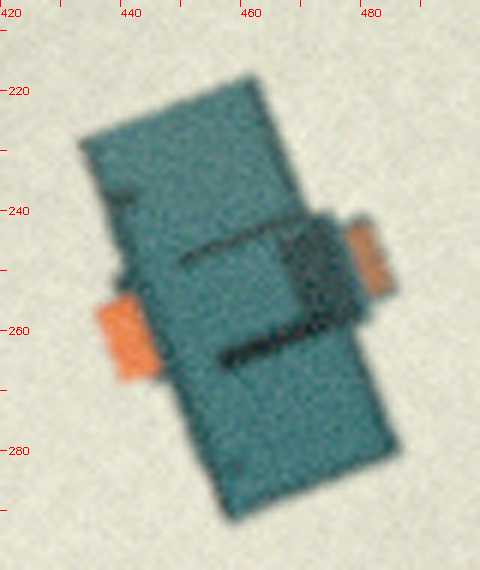

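View pics/s_org.png

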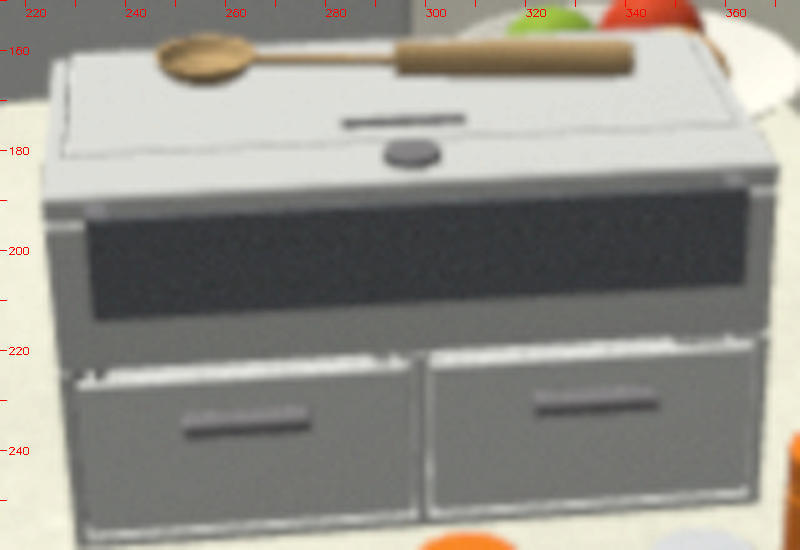

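View pics/t_org.png

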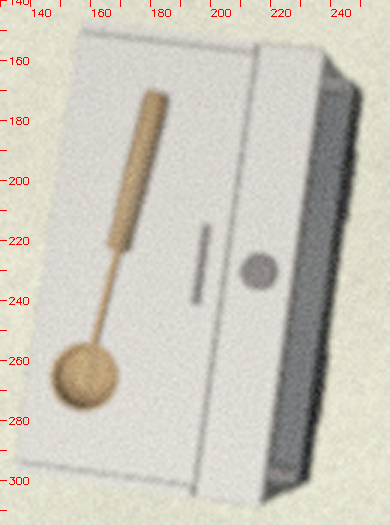

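```bash
cat > fit.py <<'E'
from h import *
from scipy.optimize import least_squares
def fit(obs,p0):
    cs={n:cam(n) for n in ('side','top')}
    def res(p,full=False):
        M=Ro.from_euler('z',p[2]).as_matrix(); out=[]
        for n,P,uv in obs:
            w=M@np.array(P)+[p[0],p[1],0]; out.append(proj(*cs[n],w)[0]-uv)
        return np.array(out) if full else np.ravel(out)
    s=least_squares(res,p0,loss='soft_l1'); return s.x,res(s.x,True)
if __name__=='__main__':
    cobs=[('side',(-50,18,80),(371,445)),('side',(-50,-18,80),(388.5,432)),
     ('side',(-39,-87,44),(415.5,421)),('side',(40,-87,44),(381,386)),('side',(40,87,44),(290,441)),
     ('top',(-39,-87,44),(461.5,217.5)),('top',(40,-87,44),(432.8,228)),('top',(40,87,44),(458,291)),('top',(-39,87,44),(486.5,280)),
     ('top',(-50,-18,80),(481,241)),('top',(-50,18,80),(486,254))]
    x,r=fit(cobs,[450,-300,1.5]); print(x,np.round(r,1).tolist())
    oobs=[('side',(-119,150,185),(232.3,194)),('side',(-119,-150,185),(362.8,187.5)),('side',(-119,150,135),(233.7,214)),('side',(-119,-150,135),(361.8,206.5)),
     ('side',(-95,170,0),(230.5,259)),('side',(-95,-170,0),(366,250)),
     ('top',(-119,150,135),(232,300)),('top',(-119,-150,135),(248.5,170))]
    x,r=fit(oobs,[500,300,1.5]); print(x,np.round(r,1).tolist())
    c,f=cam('top')
    for n,uv,z in (('canister',(321.5,206),100),('mill',(321,282),118),('cezve',(392,262),78),('cup',(399,184),85),('tumbler',(460,187),110),('cezve handle end',(399,334),105),('orange',(313,243),100),('purple',(361,199),100),('o2',(335,163),100),('o3',(292,170),100)):
        print(n,atz(c,f,uv,z)[:2].round(0))
E
python3 fit.py
python3 - <<'E'
from h import *
crop('pics/side0.png','pics/s_obj.png',240,220,400,345,5)
crop('pics/top0.png','pics/t_obj.png',280,140,480,345,4)
E
```

```text
[ 505.29977751 -354.95224258    1.92074601] [[-1.4, -0.8], [1.1, -1.1], [1.0, -2.2], [-0.2, 0.6], [-0.8, -0.0], [0.7, -0.5], [0.8, -0.2], [0.3, 1.3], [0.5, 1.1], [0.3, -0.8], [0.6, -0.1]]
[572.27282049 302.25894403   1.44067935] [[-1.2, -0.9], [1.3, -1.4], [-0.8, -0.6], [1.1, -0.7], [-1.2, 0.2], [-0.3, -0.6], [0.4, -1.5], [0.8, 0.2]]
canister [624.  -3.]
mill [443.  -0.]
cezve [ 488. -174.]
cup [ 679. -194.]
tumbler [ 667. -336.]
cezve handle end [ 318. -184.]
orange [535.  18.]
purple [640. -98.]
o2 [729. -37.]
o3 [712.  67.]
```

View pics/s_obj.png

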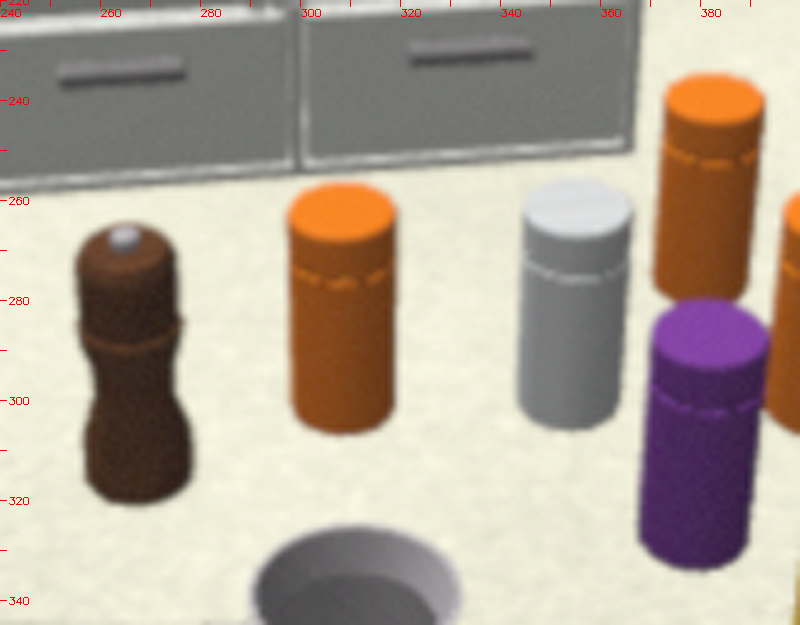

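View pics/t_obj.png

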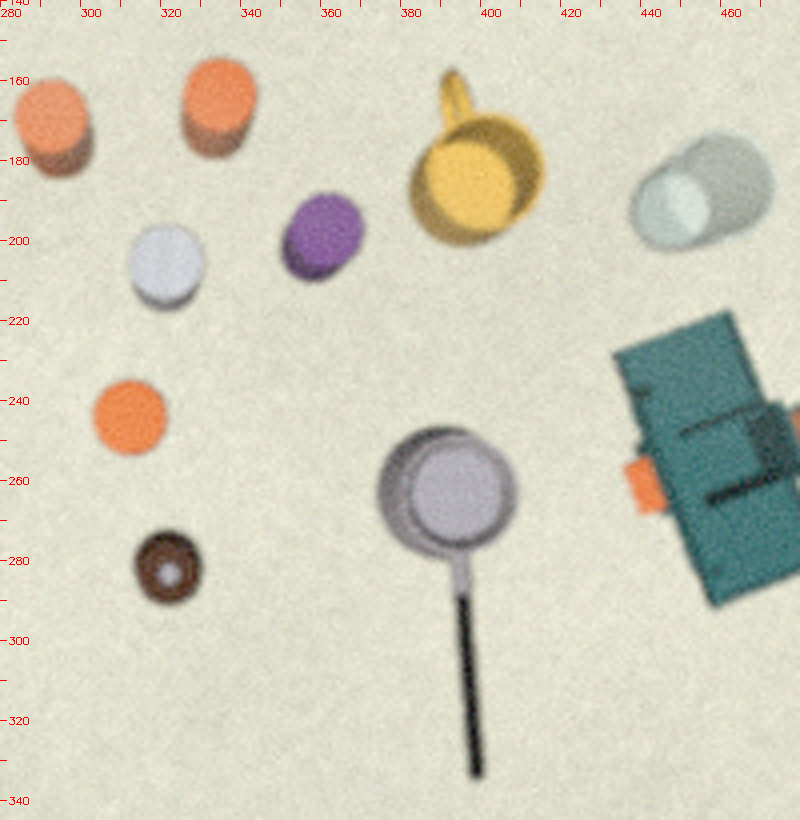

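```bash
cat > go.py <<'E'
from h import *
def Rt(xdir,zdir):
    x=np.array(xdir,float);x/=np.linalg.norm(x); z=np.array(zdir,float); z-=x*(x@z); z/=np.linalg.norm(z)
    return np.stack([x,np.cross(z,x),z],1)
def cur():
    s=arm.sense(); return R(s['tcp_rot']),s['tcp_pos'],s
def delta(p,Rg):
    R0,p0,s=cur(); 
    v=Ro.from_matrix(R0.T@Rg).as_rotvec()
    print('t',round(s['time'],2),'p',p0.round(1),'F',s['wrist_force'].round(2),'gap',round(s['finger_gap']*85.4,1))
    print('turn',v.round(3),'| lin pre-turn',(R0.T@(np.array(p)-p0)).round(1),'| lin post-turn',(Rg.T@(np.array(p)-p0)).round(1))
E
python3 - <<'E'
from go import *
print(cur()[0].round(3))
a=1.9207
cy=[-np.sin(a),np.cos(a),0]
for s in (1,-1): delta([505,-355,140],Rt([0,0,-1],s*np.array(cy)))
E
```

```text
[[-0.     0.961  0.276]
 [ 0.002  0.276 -0.961]
 [-1.    -0.    -0.002]]
t 0.15 p [ 138.  -480.1  241.6] F [-1.11  0.1  -0.  ] gap 85.7
turn [ 1.501e+00 -1.000e-03  1.000e-03] | lin pre-turn [101.6 387.3 -18.7] | lin post-turn [ 101.6    8.3 -387.7]
t 0.15 p [ 138.  -480.1  241.6] F [-1.11  0.1  -0.  ] gap 85.7
turn [-1.641e+00 -1.000e-03 -1.000e-03] | lin pre-turn [101.6 387.3 -18.7] | lin post-turn [101.6  -8.3 387.7]
```

Emit:
{"op": "play_rows", "data": {
  "rows": [
    {"turn":[-0.182,0,0],"linear":[0,0,0],"jaw":85},
    {"turn":[-0.182,0,0],"linear":[0,0,0],"jaw":85},
    {"turn":[-0.182,0,0],"linear":[0,0,0],"jaw":85},
    {"turn":[-0.182,0,0],"linear":[0,0,0],"jaw":85},
    {"turn":[-0.182,0,0],"linear":[0,0,0],"jaw":85},
    {"turn":[-0.182,0,0],"linear":[0,0,0],"jaw":85},
    {"turn":[-0.182,0,0],"linear":[0,0,0],"jaw":85},
    {"turn":[-0.182,0,0],"linear":[0,0,0],"jaw":85},
    {"turn":[-0.182,0,0],"linear":[0,0,0],"jaw":85}
  ],
  "grip_force": 60
}}

```text
time: 1.27
tcp_pos: [138.0, -480.3, 241.9]
tcp_rot: [1.517, 1.57, 1.87]
wrist_force: [-0.5, -0.3, -0.2]
finger_gap: 0.995
```

Emit:
{"op": "play_rows", "data": {
  "rows": [
    {"turn":[0,0,0],"linear":[0,-1,48],"jaw":85},
    {"turn":[0,0,0],"linear":[0,-1,48],"jaw":85},
    {"turn":[0,0,0],"linear":[0,-1,48],"jaw":85},
    {"turn":[0,0,0],"linear":[0,-1,48],"jaw":85},
    {"turn":[0,0,0],"linear":[0,-1,48],"jaw":85},
    {"turn":[0,0,0],"linear":[0,-1,48],"jaw":85},
    {"turn":[0,0,0],"linear":[0,-1,48],"jaw":85},
    {"turn":[0,0,0],"linear":[0,-1,48],"jaw":85},
    {"turn":[0,0,0],"linear":[0,0,0],"jaw":85}
  ]
}}

```text
time: 2.4
tcp_pos: [504.6, -355.6, 240.8]
tcp_rot: [1.785, 1.569, 2.137]
wrist_force: [-0.9, 0.2, -0.3]
finger_gap: 0.995
```

Run:
```python
from go import *
print(cur()[2]['qpos'].round(2))
cv2.imwrite('pics/w1.png',arm.capture('wrist')[:,:,::-1]); c,f=cam('wrist')
a=1.9207; cy=np.array([-np.sin(a),np.cos(a),0]); cx=np.array([np.cos(a),np.sin(a),0])
delta([505,-355,50],Rt([0,0,-1],-cy))
for n,P in dict(tabFL=(-50,18,80),tabFR=(-50,-18,80),ledgeRF=(-39,-87,44),ledgeRB=(40,-87,44),ledgeLB=(40,87,44),ledgeLF=(-39,87,44)).items():
    print(n,proj(c,f,np.array([505.3,-355,0])+P[0]*cx+P[1]*cy+[0,0,P[2]]).round(1))
```

```text
[-0.61  0.48  0.35  1.44  0.    0.6 ]
t 2.45 p [ 502.9 -356.4  241.1] F [-1.1  -1.2   0.21] gap 85.0
turn [-0.    -0.001 -0.001] | lin pre-turn [191.    0.3   2.7] | lin post-turn [191.1   0.6   2.4]
tabFL [[299.9 283.9]]
tabFR [[345.3 283.9]]
ledgeRF [[422.2 256.7]]
ledgeRB [[429.4 164.5]]
ledgeLB [[216.  164.4]]
ledgeLF [[222.5 256.4]]
```

View pics/w1.png

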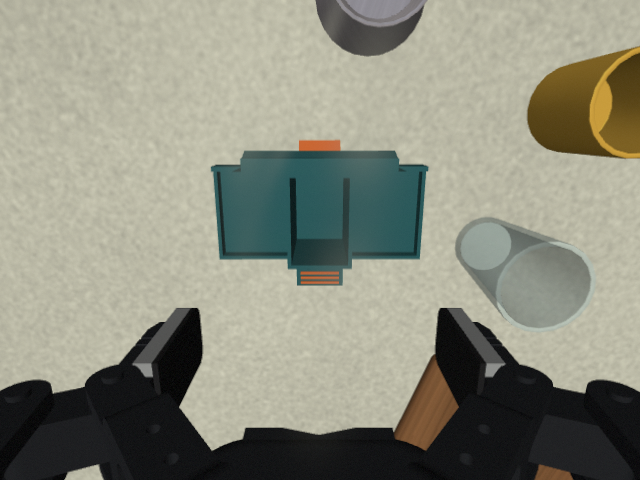

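Emit:
{"op": "play_rows", "data": {
  "rows": [
    {"turn":[0,0,0],"linear":[48,0,0],"jaw":85},
    {"turn":[0,0,0],"linear":[48,0,0],"jaw":85},
    {"turn":[0,0,0],"linear":[47,0,0],"jaw":85},
    {"turn":[0,0,0],"linear":[30,0,1],"jaw":85},
    {"turn":[0,0,0],"linear":[15,0,0],"jaw":85},
    {"turn":[0,0,0],"linear":[0,0,0],"jaw":40},
    {"turn":[0,0,0],"linear":[0,0,0],"jaw":40},
    {"turn":[0,0,0],"linear":[0,0,0],"jaw":40},
    {"turn":[0,0,0],"linear":[0,0,0],"jaw":40},
    {"turn":[0,0,0],"linear":[0,0,0],"jaw":40}
  ]
}}

```text
time: 3.7
tcp_pos: [504.2, -358.3, 56.5]
tcp_rot: [-1.064, 1.566, -0.717]
wrist_force: [0.6, -0.7, 6.4]
finger_gap: 0.576
```

Run:
```python
from go import *
cv2.imwrite('pics/w2.png',arm.capture('wrist')[:,:,::-1])
print(cur()[2])
```

```text
{'time': 3.75, 'qpos': array([-6.17547111e-01,  6.00412114e-01,  5.15714668e-02,  1.01751763e+00,
       -4.34569387e-04,  6.06237442e-01]), 'joint_vel': array([ 6.94900238e-04,  4.70078356e-04, -9.80245914e-04, -8.66590877e-04,
        3.59086999e-05, -7.88233671e-04]), 'tau': array([ 2.11026412e-01, -4.68936396e+01,  1.98826236e+01,  1.78975523e-01,
        1.70944096e-01, -1.71579322e-02]), 'tcp_pos': array([ 504.22536057, -358.26302599,   56.45938861]), 'tcp_rot': array([-1.06216614,  1.56633705, -0.71515534]), 'wrist_force': array([-0.2515764 , -1.88596791,  5.96773557]), 'torque': array([-0.09395766,  0.04565547,  0.05794668]), 'finger_gap': 0.578002803288058}
```

View pics/w2.png

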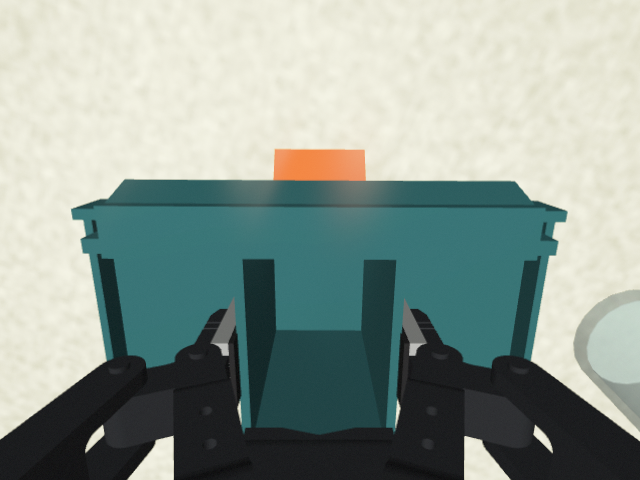

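Emit:
{"op": "play_rows", "data": {
  "rows": [
    {"turn":[0,0,0],"linear":[-20,0,0],"jaw":40},
    {"turn":[0,0,0],"linear":[-45,0,0],"jaw":40},
    {"turn":[0.096,0,0],"linear":[-45,0,0],"jaw":40},
    {"turn":[0.096,0,0],"linear":[-45,0,0],"jaw":40},
    {"turn":[0.096,0,0],"linear":[-45,0,0],"jaw":40},
    {"turn":[0.096,0,0],"linear":[0,0,0],"jaw":40},
    {"turn":[0.096,0,0],"linear":[0,0,0],"jaw":40}
  ],
  "grip_force": 80
}}

```text
time: 4.62
tcp_pos: [502.6, -356.9, 254.6]
tcp_rot: [-2.984, 1.571, -3.12]
wrist_force: [0.0, -0.3, -2.9]
finger_gap: 0.576
```

```bash
cat >> go.py <<'E'
YAW=1.4407; RM=np.array([556.8,184.3,185.]); PTC=np.array([-2.5,0,16.5])
RTC=Rt([0,0,-1],[0,-1,0])
def hook(off,lean=0.349,RM=RM,YAW=YAW,PTC=PTC):
    Rr=Ro.from_euler('z',YAW).as_matrix(); Rc=Rr@Ro.from_euler('y',lean).as_matrix()
    o=RM+Rr@np.array(off)-Rc@np.array([40,0,48]); return o+Rc@PTC, Rc@RTC
E
python3 - <<'E'
from go import *
print(cur()[2]['qpos'].round(2))
p,Rg=hook((-20,0,60)); print(p); delta(p,Rg)
p,Rg=hook((-20,0,60),0); print(p); delta(p,Rg)
E
```

```text
[-0.62  0.48  0.38  1.47 -0.    1.09]
[547.62687067 114.18795945 229.93219926]
t 4.62 p [ 502.6 -356.9  254.6] F [ 0.01 -0.29 -2.89] gap 49.2
turn [-0.006 -0.001 -0.349] | lin pre-turn [ 24.7 472.9 -19.3] | lin post-turn [-138.6  452.9  -16.5]
[548.6918965  122.32816238 213.5       ]
t 4.62 p [ 502.6 -356.9  254.6] F [ 0.01 -0.29 -2.89] gap 49.2
turn [-0.006 -0.     0.   ] | lin pre-turn [ 41.1 481.1 -19.4] | lin post-turn [ 41.1 481.2 -16.5]
```

Emit:
{"op": "play_rows", "data": {
  "rows": [
    {"turn":[0,0,0],"linear":[0,25,-1],"jaw":40},
    {"turn":[0,0,0],"linear":[0,50,-2],"jaw":40},
    {"turn":[0,0,0],"linear":[0,50,-2],"jaw":40},
    {"turn":[0,0,0],"linear":[0,50,-2],"jaw":40},
    {"turn":[0,0,0],"linear":[0,50,-2],"jaw":40},
    {"turn":[0,0,0],"linear":[0,50,-2],"jaw":40},
    {"turn":[0,0,0],"linear":[0,50,-2],"jaw":40},
    {"turn":[0,0,0],"linear":[0,50,-2],"jaw":40},
    {"turn":[0,0,0],"linear":[0,40,-2],"jaw":40},
    {"turn":[0,0,0],"linear":[0,25,-2],"jaw":40}
  ]
}}

```text
time: 5.88
tcp_pos: [541.5, 83.6, 253.6]
tcp_rot: [-2.909, 1.569, -3.04]
wrist_force: [0.4, -1.3, -2.6]
finger_gap: 0.576
```

Emit:
{"op": "play_rows", "data": {
  "rows": [
    {"turn":[0,0,-0.087],"linear":[0,0,0],"jaw":40},
    {"turn":[0,0,-0.087],"linear":[0,0,0],"jaw":40},
    {"turn":[0,0,-0.087],"linear":[0,0,0],"jaw":40},
    {"turn":[0,0,-0.088],"linear":[0,0,0],"jaw":40},
    {"turn":[0,0,0],"linear":[0,0,0],"jaw":40},
    {"turn":[0,0,0],"linear":[0,0,0],"jaw":40}
  ]
}}

```text
time: 6.62
tcp_pos: [542.1, 81.4, 254.0]
tcp_rot: [-1.573, 1.223, -1.706]
wrist_force: [-0.5, -0.1, -1.9]
finger_gap: 0.572
```

Run:
```python
from go import *
print(cur()[2]['qpos'].round(2))
p,Rg=hook((-20,0,60)); print(p); delta(p,Rg)
c,f=cam('wrist')
cv2.imwrite('pics/w3.png',arm.capture('wrist')[:,:,::-1])
cv2.imwrite('pics/s3.png',arm.capture('side')[:,:,::-1])
cv2.imwrite('pics/t3.png',arm.capture('top')[:,:,::-1])
crop('pics/s3.png','pics/s3c.png',200,120,380,255,4)
Rr=Ro.from_euler('z',YAW).as_matrix()
for P in ((0,150,0),(0,-150,0),(4,150,0),(4,-150,0)): print(P,proj(c,f,RM+Rr@np.array(P,float)).round(1))
```

```text
[ 0.31  0.45  0.28  1.56 -0.31  2.04]
[547.62687067 114.18795945 229.93219926]
t 6.62 p [542.1  81.4 254. ] F [-0.53 -0.11 -1.93] gap 48.9
turn [-0.003 -0.002 -0.001] | lin pre-turn [11.3 39.5  1.1] | lin post-turn [11.3 39.5  1.2]
(0, 150, 0) [[-114.6  -31.8]]
(0, -150, 0) [[758.6 -34.3]]
(4, 150, 0) [[-122.7  -46.4]]
(4, -150, 0) [[766.9 -49.1]]
```

View pics/w3.png

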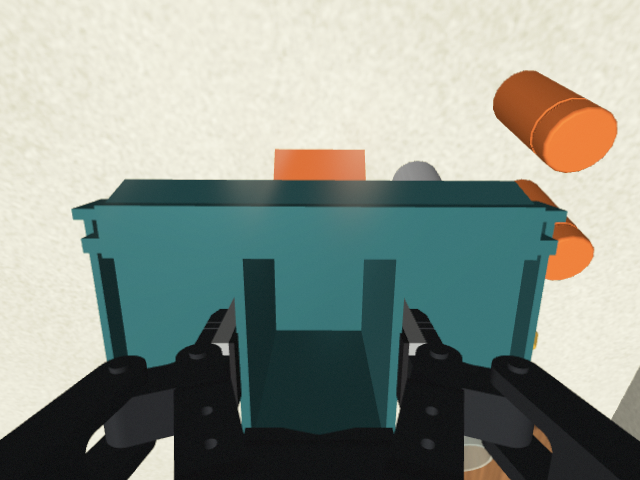

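View pics/s3c.png

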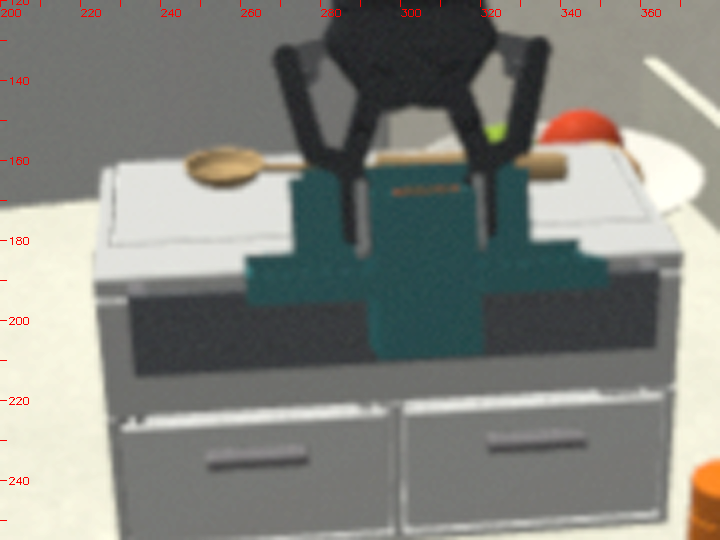

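View pics/t3.png

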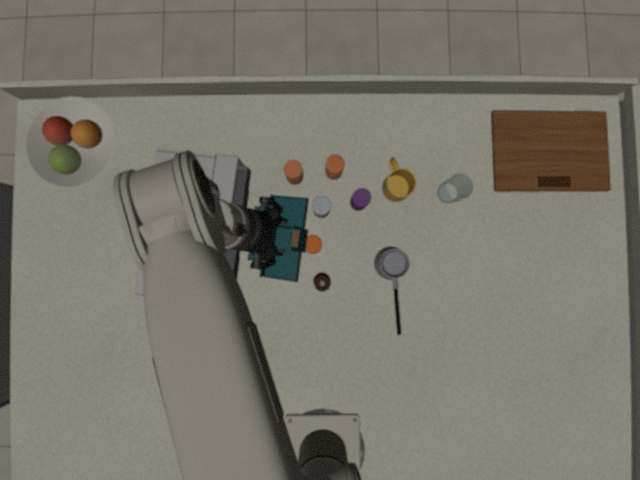

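Run:
```python
from go import *
from scipy.optimize import least_squares
c,f=cam('wrist'); R0,p0,s=cur()
obs=[((54,55,34),(123.5,180)),((54,-55,34),(517,180)),((60,17,1),(274.5,150)),((60,-17,1),(364.5,150)),((40,87,4),(72,212)),((40,-87,4),(567,212))]
def res(q,full=0):
    PT=q[:3]; Rc=R0@Ro.from_rotvec([0,0,0]).as_matrix()@RTC.T@Ro.from_euler('y',q[3]).as_matrix()
    o=p0-Rc@PT; out=np.array([proj(c,f,o+Rc@np.array(P,float))[0]-uv for P,uv in obs]); return out if full else out.ravel()
for o in (obs,obs[:4]):
    obs=o
    r=least_squares(res,[-2.5,0,16.5,0]); print(r.x.round(3),res(r.x,1).round(1).tolist())
    r=least_squares(lambda q:res(np.r_[q,0]),[-2.5,0,16.5]); print(r.x.round(3),res(np.r_[r.x,0],1).round(1).tolist())
```

```text
[-1.164  0.644 11.109  0.02 ] [[-3.3, -0.5], [2.7, -0.1], [-3.0, 2.5], [3.4, 2.6], [3.4, -2.4], [-3.1, -1.9]]
[-1.271  0.644 12.066] [[-3.3, 0.8], [2.8, 1.1], [-3.1, 1.6], [3.5, 1.7], [3.5, -3.1], [-3.2, -2.7]]
[-1.5220e+00  6.6900e-01  1.4757e+01 -1.1000e-02] [[0.3, -0.3], [-0.7, 0.0], [-2.5, 0.1], [3.0, 0.2]]
[-1.445  0.669 14.135] [[0.2, -0.8], [-0.6, -0.5], [-2.4, 0.8], [2.9, 0.8]]
```

```bash
sed -i 's/PTC=np.array(\[-2.5,0,16.5\])/PTC=np.array([-1.5,0,15.5])/' go.py
python3 - <<'E'
from go import *
for o in ((1,0,40),(1,0,25)):
    p,Rg=hook(o,0.37); print(p); delta(p,Rg)
print((Rg.T@[0,0,-1]).round(3),(Rg.T@[np.cos(YAW),np.sin(YAW),0]).round(3))
E
```

```text
[550.38563568 135.27374572 209.70640169]
t 6.78 p [542.3  80.8 254.7] F [ 0.85  0.77 -2.35] gap 49.3
turn [-0.004 -0.001 -0.022] | lin pre-turn [23.5 67.1  0.7] | lin post-turn [22.  67.6  0.9]
[550.38563568 135.27374572 194.70640169]
t 6.78 p [542.3  80.8 254.7] F [ 0.85  0.77 -2.35] gap 49.3
turn [-0.004 -0.001 -0.022] | lin pre-turn [37.6 72.2  0.7] | lin post-turn [36.  73.   0.9]
[0.932 0.362 0.   ] [-0.362  0.932 -0.   ]
```

Emit:
{"op": "play_rows", "data": {
  "rows": [
    {"turn":[-0.004,0,-0.022],"linear":[0,0,0],"jaw":40},
    {"turn":[0,0,0],"linear":[5.5,17,0.2],"jaw":40},
    {"turn":[0,0,0],"linear":[5.5,17,0.2],"jaw":40},
    {"turn":[0,0,0],"linear":[5.5,17,0.2],"jaw":40},
    {"turn":[0,0,0],"linear":[5.5,16.6,0.2],"jaw":40},
    {"turn":[0,0,0],"linear":[0,0,0],"jaw":40},
    {"turn":[0,0,0],"linear":[0,0,0],"jaw":40}
  ]
}}

```text
time: 7.65
tcp_pos: [549.1, 133.4, 207.3]
tcp_rot: [-1.584, 1.191, -1.713]
wrist_force: [-0.6, -7.9, -6.3]
finger_gap: 0.57
```

Run:
```python
from go import *
for o in ((1,0,40),(1,0,22)):
    p,Rg=hook(o,0.37); print(p); delta(p,Rg)
c,f=cam('wrist')
cv2.imwrite('pics/w4.png',arm.capture('wrist')[:,:,::-1])
Rr=Ro.from_euler('z',YAW).as_matrix()
for P in ((0,150,0),(0,-150,0),(4,150,0),(4,-150,0)): print(P,proj(c,f,RM+Rr@np.array(P,float)).round(1))
```

```text
[550.38563568 135.27374572 209.70640169]
t 7.65 p [549.1 133.4 207.3] F [-0.65 -7.9  -6.28] gap 48.7
turn [ 0.002 -0.005  0.009] | lin pre-turn [-3.   1.   1.1] | lin post-turn [-3.   1.   1.1]
[550.38563568 135.27374572 191.70640169]
t 7.65 p [549.1 133.4 207.3] F [-0.65 -7.9  -6.28] gap 48.7
turn [ 0.002 -0.005  0.009] | lin pre-turn [13.7  7.7  1.2] | lin post-turn [13.8  7.5  1.1]
(0, 150, 0) [[-138.4  165.9]]
(0, -150, 0) [[785.9 169.2]]
(4, 150, 0) [[-147.5  154.5]]
(4, -150, 0) [[795.3 157.8]]
```

View pics/w4.png

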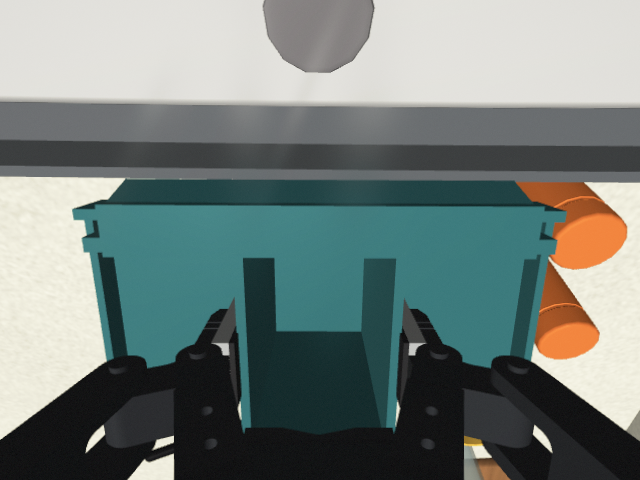

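Run:
```python
from go import *
crop('pics/w4.png','pics/w4a.png',0,130,130,230,6)
crop('pics/w4.png','pics/w4b.png',510,130,640,230,6)
```

```text
(no output)
```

View pics/w4a.png

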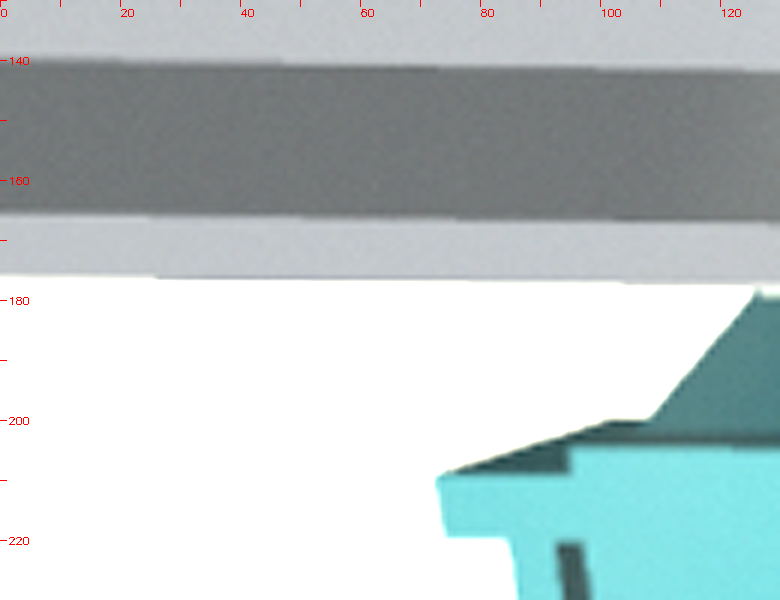

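View pics/w4b.png

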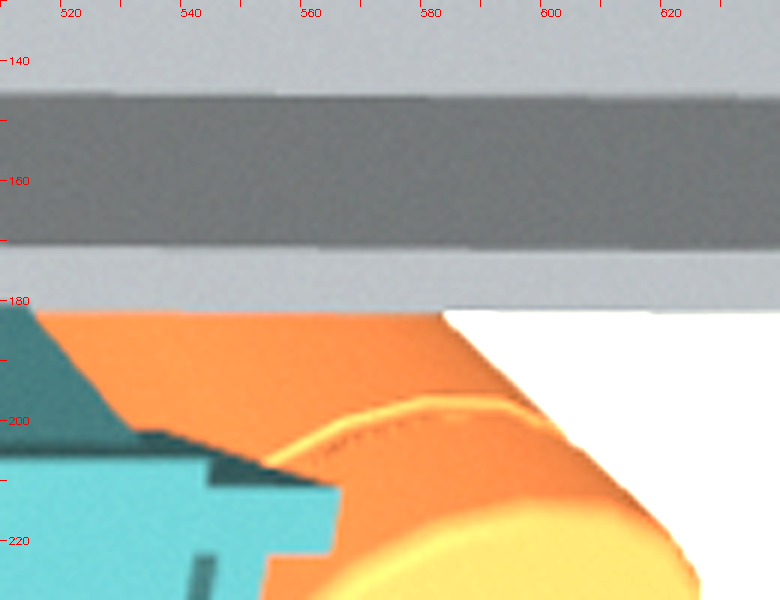

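Run:
```python
from go import *
c,f=cam('wrist')
A=atz(c,f,(0,175.5),185);B=atz(c,f,(640,181.8),185); print(A,B)
d=A-B; print('yaw',np.arctan2(d[1],d[0])-np.pi/2)
n=np.array([-d[1],d[0]]);n/=np.linalg.norm(n)
print('offset of RM from line',(RM[:2]-A[:2])@n, n)
# relative measure: rail vs caddy lip: where does lip tip project under model
for P in ((0,0,0),): pass
```

```text
[449.76773436 195.20682984 185.        ] [661.98017039 165.91695567 185.        ]
yaw 1.4336413981259226
offset of RM from line -3.829616830385895 [-0.13672532 -0.990609  ]
```

```bash
sed -i 's/^YAW=.*RM=np.array(\[556.8,184.3,185.\])/YAW=1.437; RM=np.array([556.3,180.8,185.])/' go.py; grep YAW= go.py
python3 - <<'E'
from go import *
for o in ((-0.3,0,40),(-0.3,0,24)):
    p,Rg=hook(o,0.37); print(p); delta(p,Rg)
E
```

```text
YAW=1.437; RM=np.array([556.3,180.8,185.]); PTC=np.array([-1.5,0,15.5])
def hook(off,lean=0.349,RM=RM,YAW=YAW,PTC=PTC):
[549.53086612 130.509433   209.70640169]
t 7.7 p [549.  133.4 207.4] F [ 0.48 -8.06 -6.49] gap 49.2
turn [ 0.006 -0.003  0.009] | lin pre-turn [-1.1 -3.4  0.8] | lin post-turn [-1.2 -3.4  0.9]
[549.53086612 130.509433   193.70640169]
t 7.7 p [549.  133.4 207.4] F [ 0.48 -8.06 -6.49] gap 49.2
turn [ 0.006 -0.003  0.009] | lin pre-turn [13.7  2.5  0.9] | lin post-turn [13.8  2.4  0.9]
```

Emit:
{"op": "play_rows", "data": {
  "rows": [
    {"turn":[0.005,0,0],"linear":[-1,-5,0.8],"jaw":40},
    {"turn":[0,0,0],"linear":[0,0,0],"jaw":40},
    {"turn":[0,0,0],"linear":[0,0,0],"jaw":40}
  ]
}}

```text
time: 8.07
tcp_pos: [550.7, 132.1, 212.2]
tcp_rot: [-1.568, 1.2, -1.701]
wrist_force: [0.3, 0.3, -3.0]
finger_gap: 0.573
```

Run:
```python
from go import *
for o in ((-0.3,0,40),(-0.3,0,24)):
    p,Rg=hook(o,0.37); print(p); delta(p,Rg)
```

```text
[549.53086612 130.509433   209.70640169]
t 8.07 p [550.7 132.1 212.2] F [ 0.33  0.25 -3.02] gap 48.9
turn [-0.     0.001  0.   ] | lin pre-turn [ 2.9 -0.7 -0.9] | lin post-turn [ 2.9 -0.7 -0.9]
[549.53086612 130.509433   193.70640169]
t 8.07 p [550.7 132.1 212.2] F [ 0.33  0.25 -3.02] gap 48.9
turn [-0.     0.001  0.   ] | lin pre-turn [17.8  5.1 -1. ] | lin post-turn [17.8  5.1 -0.9]
```

Emit:
{"op": "play_rows", "data": {
  "rows": [
    {"turn":[0,0,0],"linear":[6,1.2,-0.4],"jaw":40},
    {"turn":[0,0,0],"linear":[6,2,-0.3],"jaw":40},
    {"turn":[0,0,0],"linear":[6,2,-0.3],"jaw":40},
    {"turn":[0,0,0],"linear":[0,0,0],"jaw":40},
    {"turn":[0,0,0],"linear":[0,0,0],"jaw":40}
  ]
}}

```text
time: 8.7
tcp_pos: [549.3, 130.1, 193.4]
tcp_rot: [-1.57, 1.2, -1.704]
wrist_force: [-0.1, -1.2, -2.5]
finger_gap: 0.576
```

Run:
```python
from go import *
for o in ((-0.3,0,24),(-.3,0,3)):
    p,Rg=hook(o,0.37); print(p); delta(p,Rg)
c,f=cam('wrist')
cv2.imwrite('pics/w5.png',arm.capture('wrist')[:,:,::-1])
cv2.imwrite('pics/s5.png',arm.capture('side')[:,:,::-1])
crop('pics/s5.png','pics/s5c.png',210,130,370,250,5)
```

```text
[549.53086612 130.509433   193.70640169]
t 8.7 p [549.3 130.1 193.4] F [-0.13 -1.2  -2.52] gap 49.2
turn [-0.     0.     0.001] | lin pre-turn [-0.5  0.3  0.2] | lin post-turn [-0.5  0.3  0.2]
[549.53086612 130.509433   172.70640169]
t 8.7 p [549.3 130.1 193.4] F [-0.13 -1.2  -2.52] gap 49.2
turn [-0.     0.     0.001] | lin pre-turn [19.1  7.9  0.2] | lin post-turn [19.1  7.9  0.2]
```

View pics/w5.png

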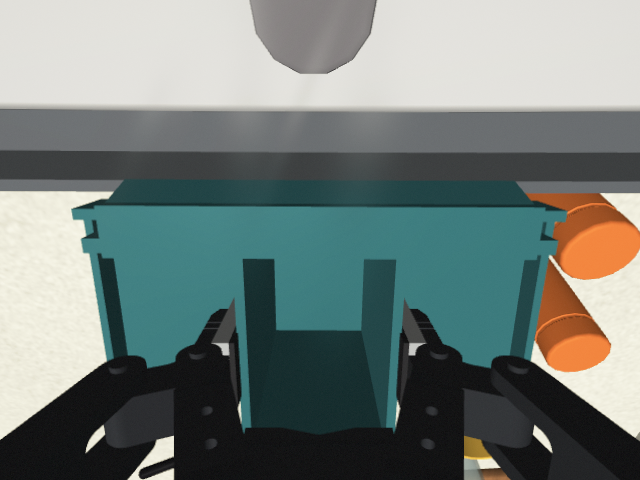

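View pics/s5c.png

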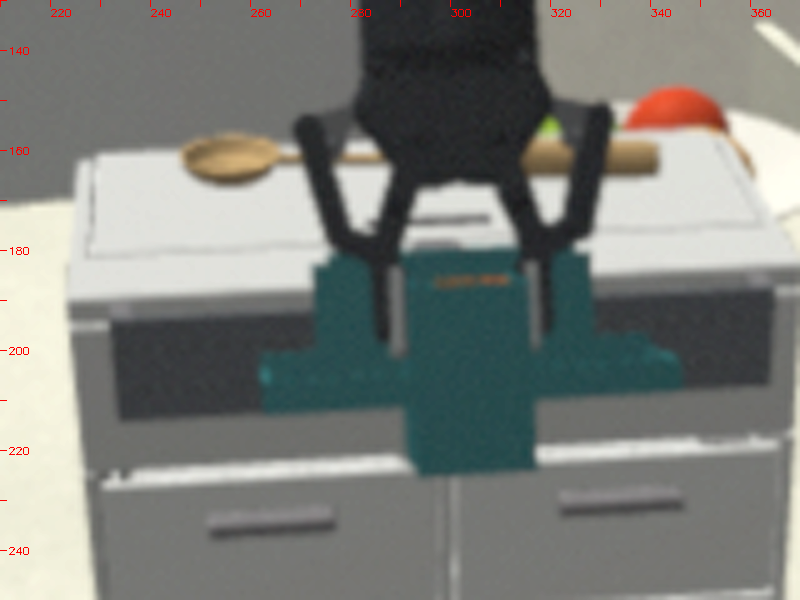

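Run:
```python
from go import *
crop('pics/w5.png','pics/w5a.png',40,160,140,230,7)
c,f=cam('wrist')
nx=np.array([np.cos(YAW),np.sin(YAW),0])
for uv in ((60,191.3),(580,192)):
    print('rail front rel RM',(atz(c,f,uv,185)-RM)@nx)
for z in (185,188,191,194): print(z,[round((atz(c,f,uv,z)-RM)@nx,1) for uv in ((124,180),(517,180.5))])
e,d=ray(c,f,(320,180)); print(d,e)
```

```text
rail front rel RM -0.3159257970872211
rail front rel RM -0.5026648115351833
185 [np.float64(3.6), np.float64(3.5)]
188 [np.float64(5.3), np.float64(5.2)]
191 [np.float64(6.9), np.float64(6.8)]
194 [np.float64(8.6), np.float64(8.4)]
[-0.06024533 -0.48085812 -0.88858416] [564.65232843 242.12383461 291.57727263]
```

View pics/w5a.png

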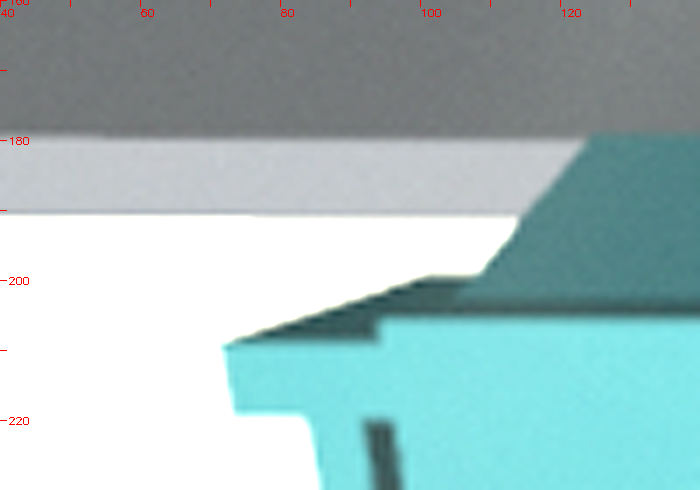

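Emit:
{"op": "play_rows", "data": {
  "rows": [
    {"turn":[0,0,0],"linear":[-0.4,1.2,0],"jaw":40},
    {"turn":[0,0,0],"linear":[3.7,1.4,0],"jaw":40},
    {"turn":[0,0,0],"linear":[3.7,1.4,0],"jaw":40},
    {"turn":[0,0,0],"linear":[0,0,0],"jaw":40},
    {"turn":[0,0,0],"linear":[0,0,0],"jaw":40}
  ]
}}

```text
time: 9.43
tcp_pos: [549.4, 131.2, 185.3]
tcp_rot: [-1.57, 1.2, -1.704]
wrist_force: [-0.4, 0.1, -2.4]
finger_gap: 0.572
```

Run:
```python
from go import *
for o in ((1,0,16),(1,0,3)):
    p,Rg=hook(o,0.37); print(p); delta(p,Rg)
c,f=cam('wrist')
cv2.imwrite('pics/w6.png',arm.capture('wrist')[:,:,::-1])
crop('pics/w6.png','pics/w6c.png',40,150,200,230,5)
```

```text
[549.70428286 131.7978144  185.70640169]
t 9.43 p [549.4 131.2 185.3] F [-0.44  0.14 -2.44] gap 48.9
turn [-0.     0.     0.001] | lin pre-turn [-0.6  0.5  0.3] | lin post-turn [-0.6  0.5  0.3]
[549.70428286 131.7978144  172.70640169]
t 9.43 p [549.4 131.2 185.3] F [-0.44  0.14 -2.44] gap 48.9
turn [-0.     0.     0.001] | lin pre-turn [11.5  5.2  0.3] | lin post-turn [11.6  5.2  0.3]
```

View pics/w6c.png

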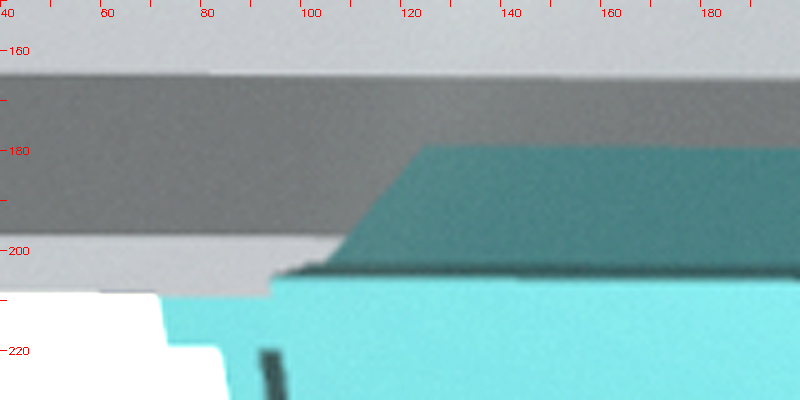

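Emit:
{"op": "play_rows", "data": {
  "rows": [
    {"turn":[0,0,0],"linear":[3.7,1.4,0],"jaw":40},
    {"turn":[0,0,0],"linear":[3.7,1.4,0],"jaw":40},
    {"turn":[0,0,0],"linear":[0,0,0],"jaw":40},
    {"turn":[0,0,0],"linear":[0,0,0],"jaw":40}
  ]
}}

```text
time: 9.98
tcp_pos: [549.4, 131.1, 177.5]
tcp_rot: [-1.57, 1.2, -1.704]
wrist_force: [-0.3, -0.1, -2.8]
finger_gap: 0.576
```

Run:
```python
from go import *
for o in ((1,0,8),(1,0,3)):
    p,Rg=hook(o,0.37); print(p); delta(p,Rg)
c,f=cam('wrist')
cv2.imwrite('pics/w7.png',arm.capture('wrist')[:,:,::-1])
crop('pics/w7.png','pics/w7c.png',40,150,200,240,5)
```

```text
[549.70428286 131.7978144  177.70640169]
t 9.97 p [549.4 131.1 177.5] F [-0.31 -0.11 -2.78] gap 49.2
turn [-0.     0.     0.001] | lin pre-turn [-0.5  0.6  0.3] | lin post-turn [-0.5  0.6  0.3]
[549.70428286 131.7978144  172.70640169]
t 9.97 p [549.4 131.1 177.5] F [-0.31 -0.11 -2.78] gap 49.2
turn [-0.     0.     0.001] | lin pre-turn [4.2 2.4 0.3] | lin post-turn [4.2 2.4 0.3]
```

View pics/w7c.png

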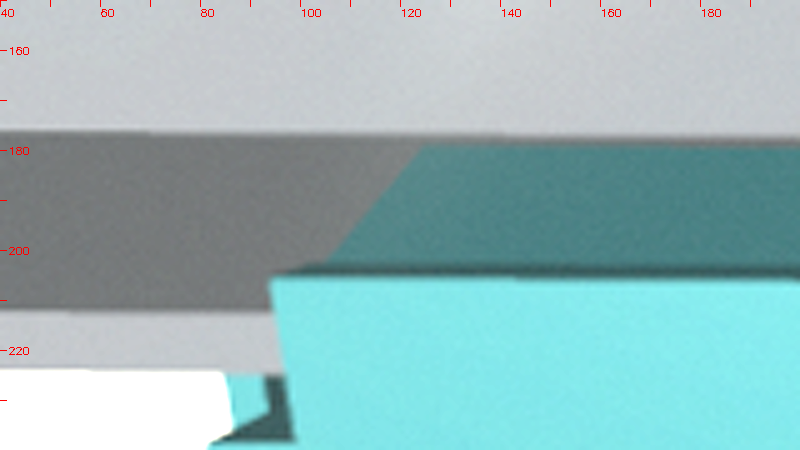

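Emit:
{"op": "play_rows", "data": {
  "rows": [
    {"turn":[0,0,0],"linear":[2.8,1.0,0],"jaw":40},
    {"turn":[0,0,0],"linear":[1.9,0.7,0],"jaw":40},
    {"turn":[0,0,0],"linear":[0,0,0],"jaw":40}
  ]
}}

```text
time: 10.4
tcp_pos: [549.4, 131.0, 172.6]
tcp_rot: [-1.569, 1.2, -1.703]
wrist_force: [-0.3, 0.9, -1.7]
finger_gap: 0.573
```

Emit:
{"op": "play_rows", "data": {
  "rows": [
    {"turn":[0,0,0],"linear":[1.4,0.5,0],"jaw":40},
    {"turn":[0,0,0],"linear":[0,0,0],"jaw":40}
  ]
}}

```text
time: 10.65
tcp_pos: [549.5, 131.1, 172.2]
tcp_rot: [-1.567, 1.2, -1.701]
wrist_force: [-2.3, -0.2, 4.2]
finger_gap: 0.57
```

Emit:
{"op": "play_rows", "data": {
  "rows": [
    {"turn":[0,0,0],"linear":[0,0,0],"jaw":66},
    {"turn":[0,0,0],"linear":[0,0,0],"jaw":66},
    {"turn":[0,0,0],"linear":[0,0,0],"jaw":66},
    {"turn":[0,0,0],"linear":[0,0,0],"jaw":66},
    {"turn":[0,0,0],"linear":[0,0,0],"jaw":66}
  ]
}}

```text
time: 11.28
tcp_pos: [549.4, 131.0, 170.9]
tcp_rot: [-1.57, 1.2, -1.704]
wrist_force: [0.1, -0.3, -0.3]
finger_gap: 0.771
```

Run:
```python
from go import *
cv2.imwrite('pics/w8.png',arm.capture('wrist')[:,:,::-1])
cv2.imwrite('pics/s8.png',arm.capture('side')[:,:,::-1])
crop('pics/s8.png','pics/s8c.png',210,130,370,250,5)
```

```text
(no output)
```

View pics/w8.png

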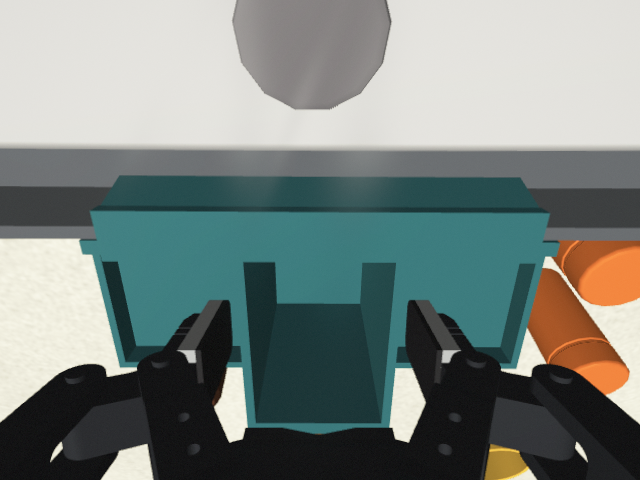

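View pics/s8c.png

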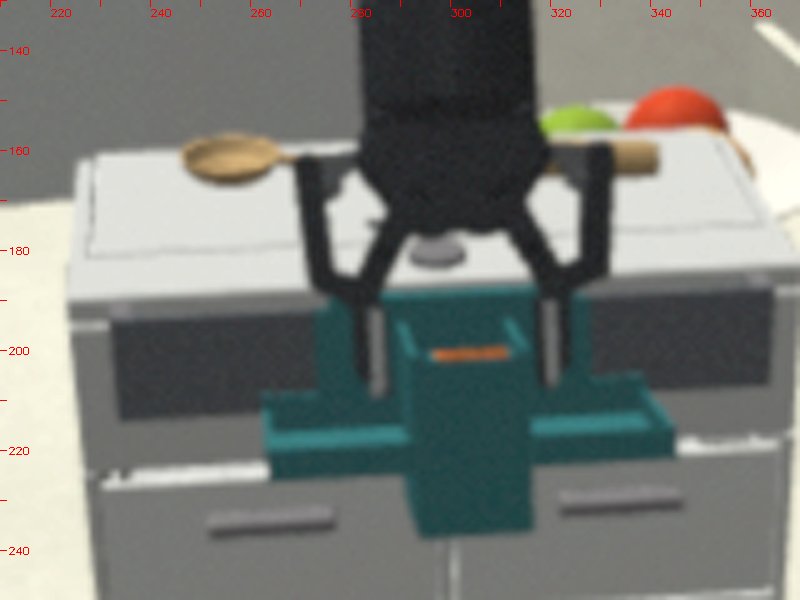

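Emit:
{"op": "play_rows", "data": {
  "rows": [
    {"turn":[0,0,0],"linear":[-15,0,0],"jaw":66},
    {"turn":[0,0,0],"linear":[-30,0,0],"jaw":66},
    {"turn":[0,0,0],"linear":[-40,-10,0],"jaw":66},
    {"turn":[0,0,0.123],"linear":[-20,-40,0],"jaw":0},
    {"turn":[0,0,0.123],"linear":[0,-40,0],"jaw":0},
    {"turn":[0,0,0.124],"linear":[0,0,0],"jaw":0},
    {"turn":[0,0,0],"linear":[0,0,0],"jaw":0},
    {"turn":[0,0,0],"linear":[0,0,0],"jaw":0}
  ]
}}

```text
time: 12.38
tcp_pos: [542.9, 84.5, 296.5]
tcp_rot: [-1.748, 1.568, -1.881]
wrist_force: [0.1, 0.5, -0.2]
finger_gap: 0.0
```

Run:
```python
from go import *
c,f=cam('wrist')
cv2.imwrite('pics/w9.png',arm.capture('wrist')[:,:,::-1])
cv2.imwrite('pics/s9.png',arm.capture('side')[:,:,::-1])
crop('pics/s9.png','pics/s9c.png',210,130,370,250,5)
Rr=Ro.from_euler('z',YAW).as_matrix()
L=.24
Rc=Rr@Ro.from_euler('y',L).as_matrix(); o=RM-Rc@np.array([40,0,48])
tab=o+Rc@np.array([-43,0,40]); print('tab',tab, proj(c,f,tab), proj(*cam('side'),tab))
delta(tab+[0,0,30],Rr@RTC)
```

```text
tab [545.29168236  99.01486388 196.95861419] [[319.08822208 222.1829696 ]] [[303.08294136 200.91992879]]
t 12.47 p [542.9  85.3 296. ] F [-0.5   0.65 -0.75] gap -0.2
turn [ 0.002 -0.001  0.002] | lin pre-turn [69.  14.   0.6] | lin post-turn [69.  13.9  0.5]
```

View pics/w9.png

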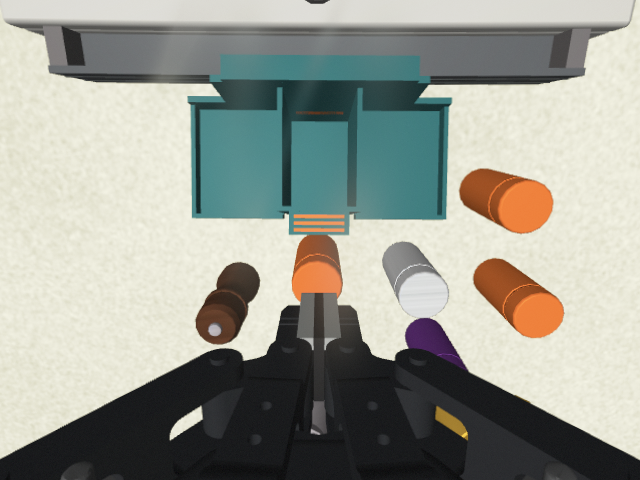

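View pics/s9c.png

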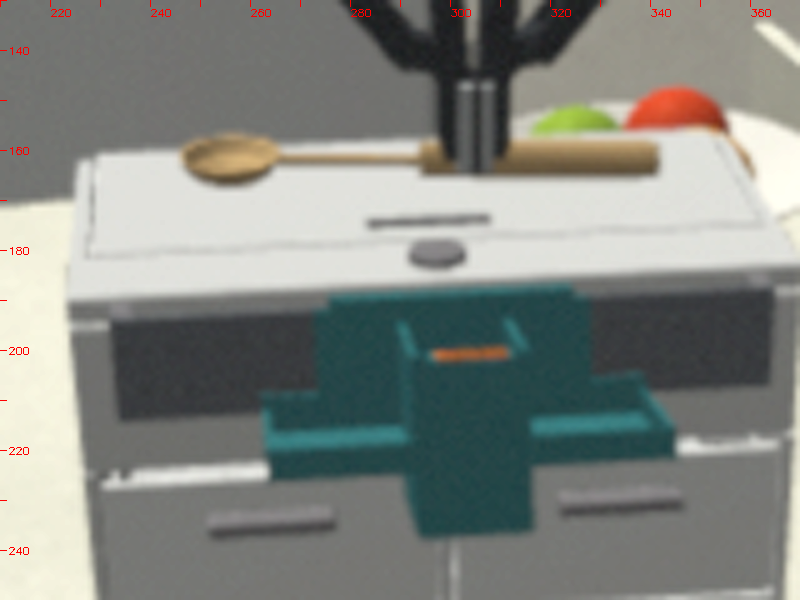

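Emit:
{"op": "play_rows", "data": {
  "rows": [
    {"turn":[0,0,0],"linear":[20,11,0.5],"jaw":0},
    {"turn":[0,0,0],"linear":[35,0,0],"jaw":0},
    {"turn":[0,0,0],"linear":[25,0,0],"jaw":0},
    {"turn":[0,0,0],"linear":[4,0,0],"jaw":0},
    {"turn":[0,0,0],"linear":[3,0,0],"jaw":0},
    {"turn":[0,0,0],"linear":[3,0,0],"jaw":0},
    {"turn":[0,0,0],"linear":[3,0,0],"jaw":0},
    {"turn":[0,0,0],"linear":[3,0,0],"jaw":0}
  ]
}}

```text
time: 13.48
tcp_pos: [546.1, 94.2, 202.8]
tcp_rot: [-0.306, 1.566, -0.44]
wrist_force: [-1.1, -3.0, 8.1]
finger_gap: -0.002
```

Emit:
{"op": "play_rows", "data": {
  "rows": [
    {"turn":[0,0,0],"linear":[2,0,0],"jaw":0},
    {"turn":[0,0,0],"linear":[2,0,0],"jaw":0},
    {"turn":[0,0,0],"linear":[2,0,0],"jaw":0},
    {"turn":[0,0,0],"linear":[2,0,0],"jaw":0}
  ]
}}

```text
time: 13.98
tcp_pos: [544.9, 95.0, 192.3]
tcp_rot: [-1.809, 1.57, -1.942]
wrist_force: [-1.1, 0.7, 2.1]
finger_gap: 0.001
```

Emit:
{"op": "play_rows", "data": {
  "rows": [
    {"turn":[0,0,0],"linear":[3,0,0],"jaw":0},
    {"turn":[0,0,0],"linear":[2,0,0],"jaw":0},
    {"turn":[0,0,0],"linear":[0,0,0],"jaw":0}
  ]
}}

```text
time: 14.35
tcp_pos: [544.8, 94.8, 187.3]
tcp_rot: [-1.905, 1.569, -2.039]
wrist_force: [0.4, -0.6, 0.3]
finger_gap: -0.003
```

Run:
```python
from go import *
c,f=cam('wrist')
cv2.imwrite('pics/w10.png',arm.capture('wrist')[:,:,::-1])
cv2.imwrite('pics/s10.png',arm.capture('side')[:,:,::-1])
crop('pics/s10.png','pics/s10c.png',210,130,370,250,5)
```

```text
(no output)
```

View pics/s10c.png

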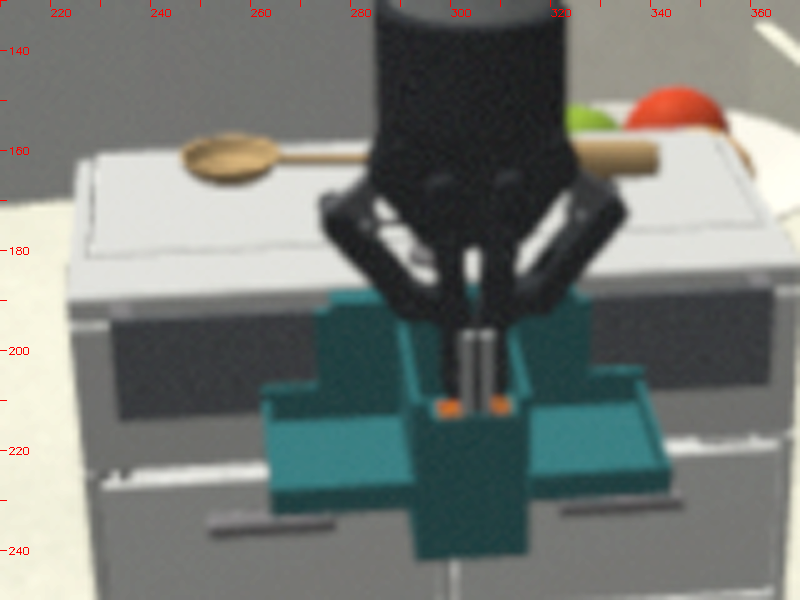

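Emit:
{"op": "play_rows", "data": {
  "rows": [
    {"turn":[0,0,0],"linear":[2,0,0],"jaw":0},
    {"turn":[0,0,0],"linear":[1,0,0],"jaw":0},
    {"turn":[0,0,0],"linear":[0,0,0],"jaw":0}
  ]
}}

```text
time: 14.82
tcp_pos: [545.3, 94.8, 185.7]
tcp_rot: [-0.401, 1.569, -0.535]
wrist_force: [-1.2, -0.2, 3.8]
finger_gap: -0.005
```

Emit:
{"op": "play_rows", "data": {
  "rows": [
    {"turn":[0,0,0],"linear":[-30,0,0],"jaw":0},
    {"turn":[0,0,0],"linear":[-40,0,0],"jaw":40},
    {"turn":[0,0,0],"linear":[-40,-10,0],"jaw":85},
    {"turn":[0,0,0],"linear":[0,0,0],"jaw":85},
    {"turn":[0,0,0],"linear":[0,0,0],"jaw":85}
  ]
}}

```text
time: 15.45
tcp_pos: [543.4, 85.0, 294.1]
tcp_rot: [-1.846, 1.57, -1.98]
wrist_force: [1.1, 0.1, 0.3]
finger_gap: 0.85
```

Run:
```python
from go import *
c,f=cam('wrist')
cv2.imwrite('pics/w11.png',arm.capture('wrist')[:,:,::-1])
cv2.imwrite('pics/s11.png',arm.capture('side')[:,:,::-1])
crop('pics/s11.png','pics/s11c.png',210,130,370,250,5)
Rr=Ro.from_euler('z',YAW).as_matrix()
for L in (0,.07,.24):
    Rc=Rr@Ro.from_euler('y',L).as_matrix(); o=RM-Rc@np.array([40,0,48])
    for P in ((-50,18,40),(-50,-18,40),(-39,87,4),(-39,-87,4),(0,55,-7),(0,-55,-7)):
        w=o+Rc@np.array(P); print(L,P,w.round(1), proj(c,f,w).round(1), proj(*cam('side'),w).round(1))
print(arm.sense()['tcp_pos'])
```

```text
0 (-50, 18, 40) [526.5  94.  177. ] [[290.5 228.3]] [[295.  211.6]]
0 (-50, -18, 40) [562.1  89.2 177. ] [[346.1 228.3]] [[312.2 210.6]]
0 (-39, 87, 4) [459.5 114.1 141. ] [[198.4 201.2]] [[262.3 226.5]]
0 (-39, -87, 4) [632.   90.9 141. ] [[438.4 201.4]] [[343.1 221.5]]
0 (0, 55, -7) [496.5 148.5 130. ] [[242.5 145.2]] [[276.4 221.6]]
0 (0, -55, -7) [605.5 133.8 130. ] [[394.4 145.3]] [[325.6 218.7]]
0.07 (-50, 18, 40) [526.4  93.7 183.3] [[289.8 231.3]] [[294.9 209. ]]
0.07 (-50, -18, 40) [562.1  88.9 183.3] [[346.7 231.3]] [[312.2 208. ]]
0.07 (-39, 87, 4) [459.2 111.3 146.6] [[196.5 206.6]] [[262.2 224.7]]
0.07 (-39, -87, 4) [631.6  88.  146.6] [[440.3 206.8]] [[343.4 219.8]]
0.07 (0, 55, -7) [496.  144.8 132.9] [[242.  150.8]] [[276.5 221.2]]
0.07 (0, -55, -7) [605.  130.1 132.9] [[394.8 150.9]] [[325.9 218.3]]
0.24 (-50, 18, 40) [526.5  94.7 198.6] [[288.  236.2]] [[294.8 202.1]]
0.24 (-50, -18, 40) [562.2  89.9 198.6] [[348.5 236.2]] [[312.1 201.1]]
0.24 (-39, 87, 4) [458.4 106.  161. ] [[190.9 218.4]] [[262.  219.8]]
0.24 (-39, -87, 4) [630.9  82.8 161. ] [[445.8 218.6]] [[344.1 214.9]]
0.24 (0, 55, -7) [494.9 136.7 141.1] [[240.5 163.4]] [[276.6 219.7]]
0.24 (0, -55, -7) [603.9 122.  141.1] [[396.3 163.5]] [[326.6 216.7]]
[542.91268691  85.06368526 293.16325859]
```

View pics/w11.png

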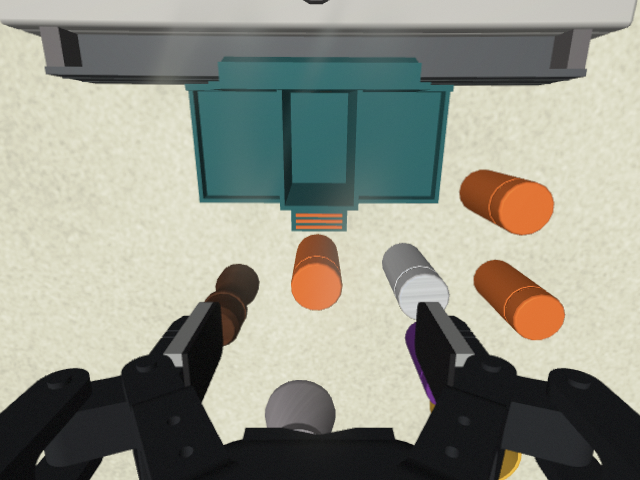

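View pics/s11c.png

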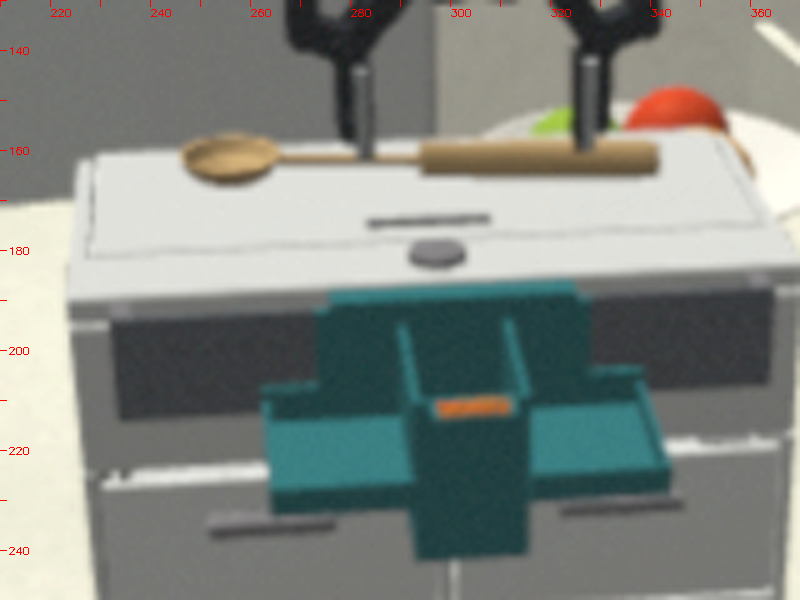

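Run:
```python
from go import *
s=cam('side');t=cam('top');w=cam('wrist')
print('can',atz(*s,(354.3,261.7),100),atz(*t,(321.5,205.7),100),atz(*w,(423.5,294),100))
print('mill',atz(*s,(264.7,267),118),atz(*t,(322.2,283.5),118),atz(*t,(321.7,281.5),106))
delta([624,-3,180],Ro.from_euler('z',YAW).as_matrix()@RTC)
cv2.imwrite('pics/x.png',arm.capture('wrist')[:,:,::-1])
```

```text
can [624.51858106  -8.14430117 100.        ] [624.94159204  -3.22846164 100.        ] [6.25010845e+02 5.88915068e-01 1.00000000e+02]
mill [441.4674076   -6.99789767 118.        ] [439.89432342  -3.06814965 118.        ] [443.93301892  -2.04514431 106.        ]
t 15.55 p [542.9  85.1 293.2] F [-0.31 -0.76  0.07] gap 84.4
turn [-0.    -0.002  0.002] | lin pre-turn [113.1 -76.3  92.4] | lin post-turn [113.2 -76.5  92.1]
```

Emit:
{"op": "play_rows", "data": {
  "rows": [
    {"turn":[0,0,0],"linear":[0,-25,31],"jaw":66},
    {"turn":[0,0,0],"linear":[0,-25,31],"jaw":66},
    {"turn":[0,0,0],"linear":[20,-27,30],"jaw":66},
    {"turn":[0,0,0],"linear":[40,0,0],"jaw":66},
    {"turn":[0,0,0],"linear":[0,0,0],"jaw":66},
    {"turn":[0,0,0],"linear":[0,0,0],"jaw":66}
  ]
}}

```text
time: 16.35
tcp_pos: [624.6, -3.2, 235.6]
tcp_rot: [-1.05, 1.57, -1.183]
wrist_force: [-0.3, -1.1, 0.7]
finger_gap: 0.774
```

Run:
```python
from go import *
s=arm.sense();w=cam('wrist');cv2.imwrite('pics/w12.png',arm.capture('wrist')[:,:,::-1])
print(s['tcp_pos'], proj(*w,[624.5,-4,100]), s['qpos'].round(2))
```

```text
[624.60180178  -3.19181874 235.63557951] [[318.1789888  232.13226546]] [-0.    0.5   0.36  1.44 -0.    1.7 ]
```

View pics/w12.png

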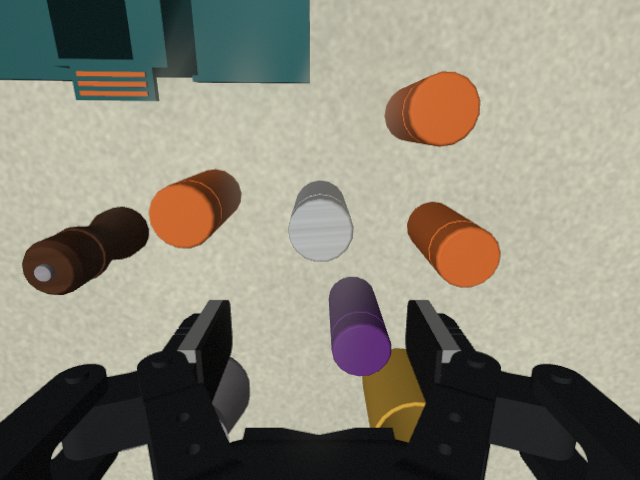

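Emit:
{"op": "play_rows", "data": {
  "rows": [
    {"turn":[0,0,0],"linear":[40,0.5,2],"jaw":66},
    {"turn":[0,0,0],"linear":[50,0,0],"jaw":66},
    {"turn":[0,0,0],"linear":[45,0,0],"jaw":66},
    {"turn":[0,0,0],"linear":[22,0,0],"jaw":66},
    {"turn":[0,0,0],"linear":[0,0,0],"jaw":66},
    {"turn":[0,0,0],"linear":[0,0,0],"jaw":35},
    {"turn":[0,0,0],"linear":[0,0,0],"jaw":35},
    {"turn":[0,0,0],"linear":[0,0,0],"jaw":35},
    {"turn":[0,0,0],"linear":[0,0,0],"jaw":35}
  ],
  "grip_force": 40
}}

```text
time: 17.52
tcp_pos: [628.3, -3.3, 80.9]
tcp_rot: [0.014, 1.566, -0.12]
wrist_force: [-0.5, 0.6, 5.8]
finger_gap: 0.529
```

Run:
```python
from go import *
s=arm.sense();cv2.imwrite('pics/w13.png',arm.capture('wrist')[:,:,::-1])
print(s['tcp_pos'],s['wrist_force'],s['finger_gap']*85.4)
```

```text
[628.32611133  -3.30881688  80.86534016] [-0.50862135  0.64962509  5.84328178] 45.188344761547874
```

View pics/w13.png

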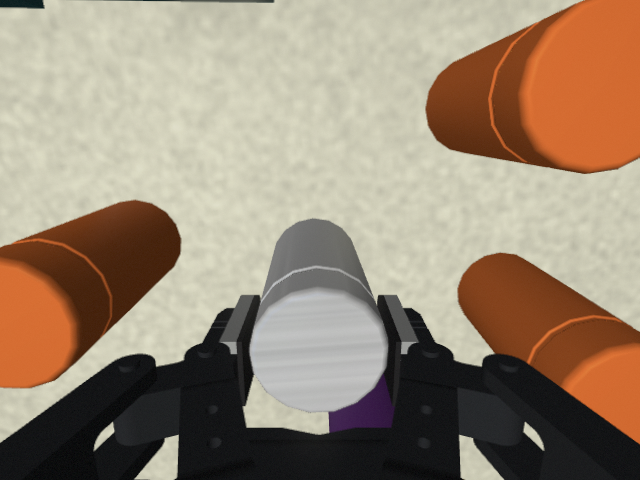

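Emit:
{"op": "play_rows", "data": {
  "rows": [
    {"turn":[0,0,0],"linear":[-25,0,0],"jaw":35},
    {"turn":[0,0,0],"linear":[-55,0,0],"jaw":35},
    {"turn":[0,0,0],"linear":[-55,0,0],"jaw":35},
    {"turn":[0,0,0],"linear":[-55,0,0],"jaw":35},
    {"turn":[0,0,0],"linear":[-10,30,0],"jaw":35},
    {"turn":[0,0,0],"linear":[0,50,-2],"jaw":35},
    {"turn":[0,0,0],"linear":[0,35,-2],"jaw":35},
    {"turn":[0,0,0],"linear":[0,0,0],"jaw":35},
    {"turn":[0,0,0],"linear":[0,0,0],"jaw":35}
  ]
}}

```text
time: 18.7
tcp_pos: [637.9, 110.9, 278.1]
tcp_rot: [-1.04, 1.569, -1.173]
wrist_force: [-0.5, -0.6, -1.1]
finger_gap: 0.524
```

Run:
```python
from go import *
print(cur()[2]['qpos'].round(2))
Rr=Ro.from_euler('z',YAW).as_matrix()
delta([605.5,133.8,130+82],Rr@RTC)
c,f=cam('wrist')
cv2.imwrite('pics/w14.png',arm.capture('wrist')[:,:,::-1])
for P in ((36,-26,-7),(-37,-26,-7),(36,-84,-7),(-37,-84,-7),(-37,-87,4)):
    o=RM-Rr@np.array([40,0,48]); print(P,proj(c,f,o+Rr@np.array(P,float)).round(1))
```

```text
[ 0.17  0.55  0.55  1.57 -0.    1.88]
t 18.7 p [637.9 110.9 278.1] F [-0.51 -0.62 -1.08] gap 44.7
turn [0.    0.001 0.001] | lin pre-turn [ 66.   18.5 -35.3] | lin post-turn [ 66.1  18.4 -35.2]
(36, -26, -7) [[224.6 149.6]]
(-37, -26, -7) [[231.2 250.9]]
(36, -84, -7) [[309.1 149.7]]
(-37, -84, -7) [[309.7 251. ]]
(-37, -87, 4) [[313.5 255.6]]
```

View pics/w14.png

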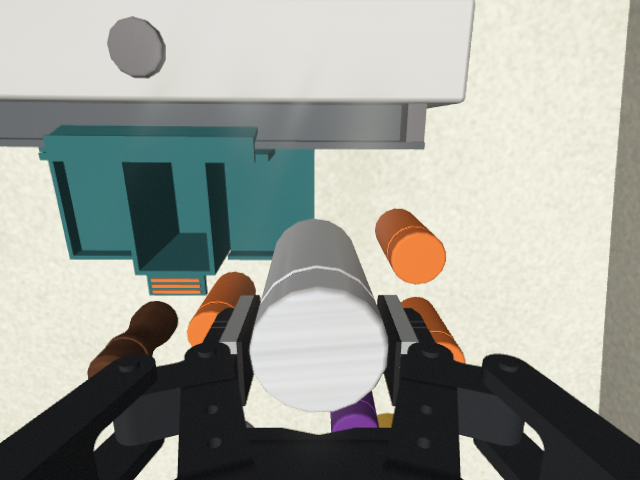

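Run:
```python
from go import *
c,f=cam('wrist'); R0,p0,s=cur()
q=atz(c,f,(319,350),p0[2]+19); print(R0.T@(q-p0))
```

```text
[-19.00089453   0.85364864   0.39952616]
```

Emit:
{"op": "play_rows", "data": {
  "rows": [
    {"turn":[0,0,0],"linear":[0,9,-17],"jaw":35},
    {"turn":[0,0,0],"linear":[0,9.5,-18],"jaw":35},
    {"turn":[0,0,0],"linear":[10,0,0],"jaw":35},
    {"turn":[0,0,0],"linear":[20,0,0],"jaw":35},
    {"turn":[0,0,0],"linear":[20,0,0],"jaw":35},
    {"turn":[0,0,0],"linear":[0,0,0],"jaw":35},
    {"turn":[0,0,0],"linear":[0,0,0],"jaw":35}
  ]
}}

```text
time: 19.62
tcp_pos: [606.3, 133.4, 228.2]
tcp_rot: [-0.692, 1.569, -0.827]
wrist_force: [0.8, 0.9, -1.5]
finger_gap: 0.523
```

Run:
```python
from go import *
Rr=Ro.from_euler('z',YAW).as_matrix()
delta([605.5,133.8,130+82],Rr@RTC)
cv2.imwrite('pics/w15.png',arm.capture('wrist')[:,:,::-1])
cv2.imwrite('pics/s15.png',arm.capture('side')[:,:,::-1])
crop('pics/s15.png','pics/s15c.png',210,130,370,250,5)
```

```text
t 19.62 p [606.3 133.4 228.2] F [ 0.81  0.87 -1.49] gap 44.6
turn [-0.001  0.001  0.001] | lin pre-turn [16.2  0.3 -0.9] | lin post-turn [16.2  0.3 -0.9]
```

View pics/w15.png

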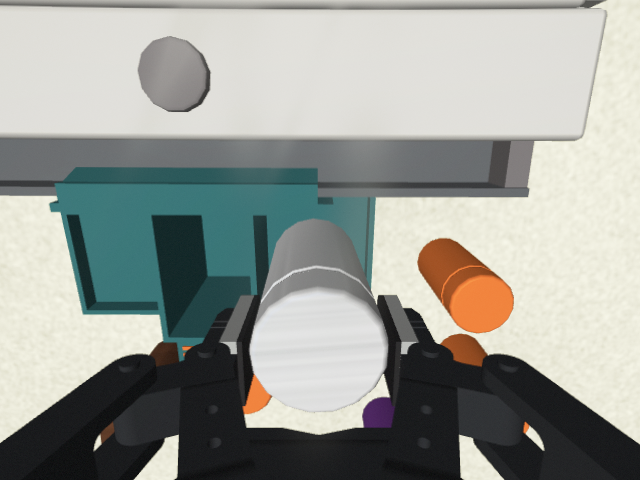

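View pics/s15c.png

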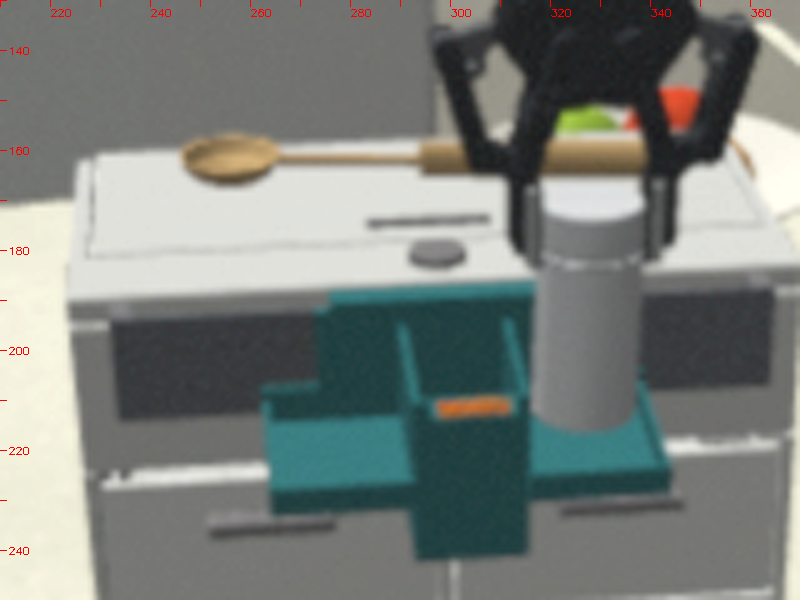

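Emit:
{"op": "play_rows", "data": {
  "rows": [
    {"turn":[0,0,0],"linear":[7,0,0],"jaw":35},
    {"turn":[0,0,0],"linear":[5,0,0],"jaw":35},
    {"turn":[0,0,0],"linear":[2.5,0,0],"jaw":35},
    {"turn":[0,0,0],"linear":[0,0,0],"jaw":35}
  ]
}}

```text
time: 20.23
tcp_pos: [605.6, 134.1, 212.9]
tcp_rot: [-1.786, 1.57, -1.92]
wrist_force: [0.3, 0.4, -1.7]
finger_gap: 0.525
```

Emit:
{"op": "play_rows", "data": {
  "rows": [
    {"turn":[0,0,0],"linear":[1.5,0,0],"jaw":35},
    {"turn":[0,0,0],"linear":[0,0,0],"jaw":35}
  ]
}}

```text
time: 20.48
tcp_pos: [605.8, 134.1, 211.8]
tcp_rot: [-1.109, 1.57, -1.243]
wrist_force: [0.5, -0.5, -0.8]
finger_gap: 0.522
```

Emit:
{"op": "play_rows", "data": {
  "rows": [
    {"turn":[0,0,0],"linear":[1,0,0],"jaw":35},
    {"turn":[0,0,0],"linear":[0,0,0],"jaw":35}
  ]
}}

```text
time: 20.72
tcp_pos: [605.8, 134.1, 211.3]
tcp_rot: [-0.688, 1.57, -0.822]
wrist_force: [-1.4, -1.0, 1.5]
finger_gap: 0.528
```

Emit:
{"op": "play_rows", "data": {
  "rows": [
    {"turn":[0,0,0],"linear":[0,0,0],"jaw":50},
    {"turn":[0,0,0],"linear":[0,0,0],"jaw":64},
    {"turn":[0,0,0],"linear":[0,0,0],"jaw":64},
    {"turn":[0,0,0],"linear":[-15,0,0],"jaw":66},
    {"turn":[0,0,0],"linear":[-45,0,0],"jaw":66},
    {"turn":[0,0,0],"linear":[-30,-40,0],"jaw":66},
    {"turn":[0,0,0],"linear":[0,-40,0],"jaw":66},
    {"turn":[0,0,0],"linear":[0,0,0],"jaw":66}
  ]
}}

```text
time: 21.72
tcp_pos: [595.3, 52.5, 303.1]
tcp_rot: [-0.234, 1.567, -0.372]
wrist_force: [-0.0, 1.3, -0.5]
finger_gap: 0.772
```

Run:
```python
from go import *
Rr=Ro.from_euler('z',YAW).as_matrix()
delta([442,-2,235],Rr@RTC)
c,f=cam('wrist');cv2.imwrite('pics/w16.png',arm.capture('wrist')[:,:,::-1])
cv2.imwrite('pics/s16.png',arm.capture('side')[:,:,::-1])
crop('pics/s16.png','pics/s16c.png',210,130,370,250,5)
o=RM-Rr@np.array([40,0,48])
for P in ((0,-55,93),(0,-55,-7)): print(proj(c,f,o+Rr@np.array(P,float)).round(1))
```

```text
t 21.73 p [595.3  52.5 303.1] F [-0.02  1.27 -0.5 ] gap 66.0
turn [-0.004  0.003  0.001] | lin pre-turn [  67.6  -75.  -144.6] | lin post-turn [  68.1  -74.4 -144.6]
[[315.6 100.7]]
[[316.1 109. ]]
```

View pics/w16.png

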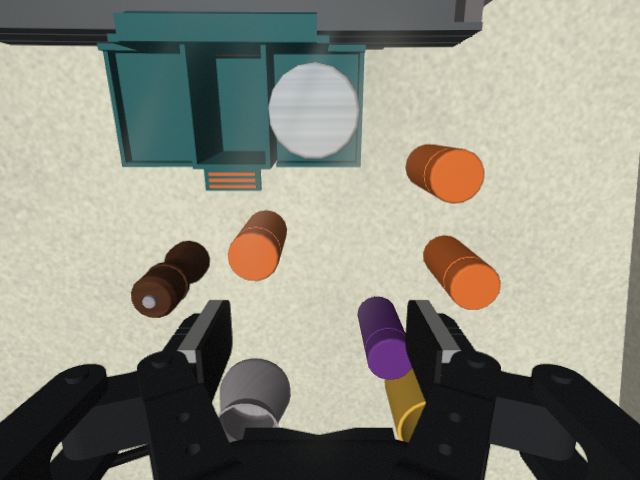

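View pics/s16c.png

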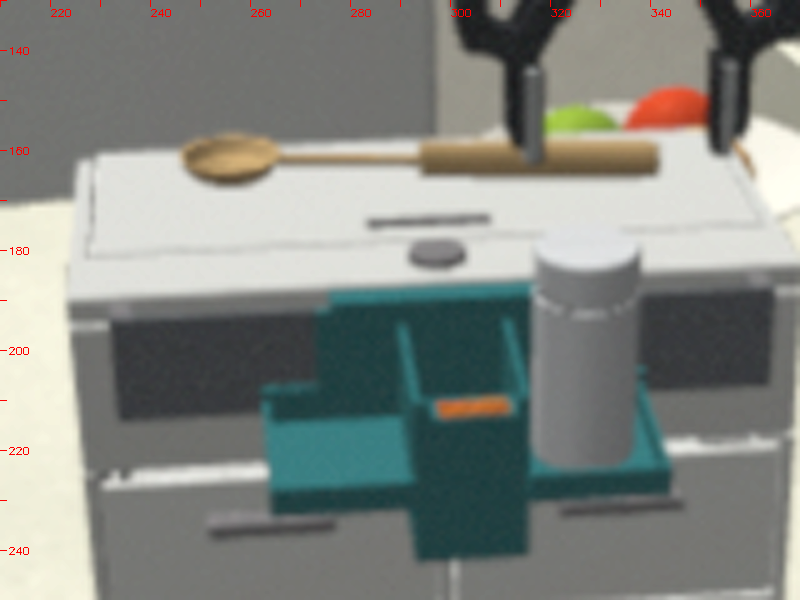

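Emit:
{"op": "play_rows", "data": {
  "rows": [
    {"turn":[0,0,0],"linear":[15,-25,-48],"jaw":66},
    {"turn":[0,0,0],"linear":[20,-25,-48],"jaw":66},
    {"turn":[0,0,0],"linear":[32,-24,-48],"jaw":66},
    {"turn":[0,0,0],"linear":[0,0,0],"jaw":66},
    {"turn":[0,0,0],"linear":[0,0,0],"jaw":66}
  ]
}}

```text
time: 22.45
tcp_pos: [442.9, 1.5, 234.3]
tcp_rot: [-0.371, 1.569, -0.503]
wrist_force: [1.2, -0.3, 0.2]
finger_gap: 0.775
```

Run:
```python
from go import *
s=arm.sense();c,f=cam('wrist');cv2.imwrite('pics/w17.png',arm.capture('wrist')[:,:,::-1])
crop('pics/w17.png','pics/w17c.png',260,140,380,260,5)
print(s['tcp_pos'],s['wrist_force'],proj(c,f,[442,-3,118]))
```

```text
[442.89299474   1.47129683 234.25907887] [ 1.18861587 -0.30329307  0.21401038] [[317.53367371 245.31479143]]
```

View pics/w17c.png

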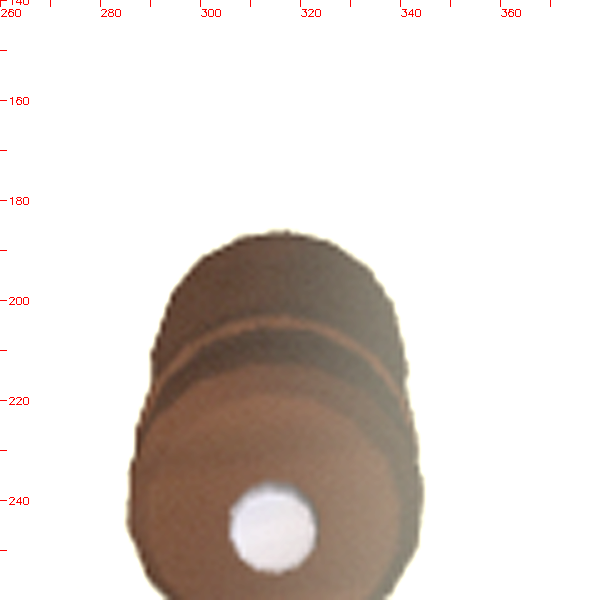

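Emit:
{"op": "play_rows", "data": {
  "rows": [
    {"turn":[0,0,0],"linear":[30,-5.3,-2.3],"jaw":66},
    {"turn":[0,0,0],"linear":[50,0,0],"jaw":66},
    {"turn":[0,0,0],"linear":[45,0,0],"jaw":66},
    {"turn":[0,0,0],"linear":[23,0,0],"jaw":66},
    {"turn":[0,0,0],"linear":[0,0,0],"jaw":66},
    {"turn":[0,0,0],"linear":[0,0,0],"jaw":30},
    {"turn":[0,0,0],"linear":[0,0,0],"jaw":30},
    {"turn":[0,0,0],"linear":[0,0,0],"jaw":30},
    {"turn":[0,0,0],"linear":[0,0,0],"jaw":30}
  ],
  "grip_force": 40
}}

```text
time: 23.62
tcp_pos: [441.3, -4.2, 87.8]
tcp_rot: [-0.016, 1.566, -0.15]
wrist_force: [-1.3, 1.4, 5.9]
finger_gap: 0.468
```

Run:
```python
from go import *
s=arm.sense();cv2.imwrite('pics/w18.png',arm.capture('wrist')[:,:,::-1])
print(s['tcp_pos'],s['wrist_force'],s['finger_gap']*85.4)
```

```text
[441.26644054  -4.20675042  87.76585779] [-1.27280914  1.37895692  5.85370651] 39.98943955976389
```

View pics/w18.png

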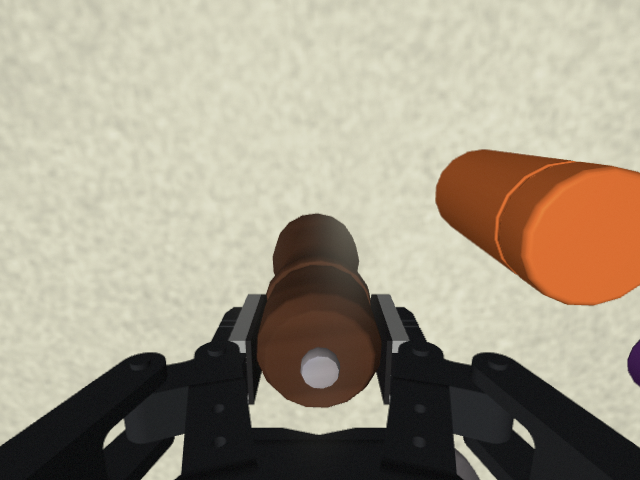

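Emit:
{"op": "play_rows", "data": {
  "rows": [
    {"turn":[0,0,0],"linear":[-25,0,0],"jaw":30},
    {"turn":[0,0,0],"linear":[-55,0,0],"jaw":30},
    {"turn":[0,0,0],"linear":[-55,0,0],"jaw":30},
    {"turn":[0,0,0],"linear":[-55,0,0],"jaw":30},
    {"turn":[0,0,0],"linear":[-8,30,10],"jaw":30},
    {"turn":[0,0,0],"linear":[0,45,15],"jaw":30},
    {"turn":[0,0,0],"linear":[0,45,10],"jaw":30},
    {"turn":[0,0,0],"linear":[0,0,0],"jaw":30},
    {"turn":[0,0,0],"linear":[0,0,0],"jaw":30}
  ]
}}

```text
time: 24.8
tcp_pos: [489.9, 109.9, 283.8]
tcp_rot: [-1.464, 1.569, -1.597]
wrist_force: [0.4, -0.7, -1.6]
finger_gap: 0.467
```

Run:
```python
from go import *
c,f=cam('wrist');R0,p0,s=cur();cv2.imwrite('pics/w19.png',arm.capture('wrist')[:,:,::-1])
Rr=Ro.from_euler('z',YAW).as_matrix()
q=atz(c,f,(320,368),p0[2]+30); print('knob in tool',R0.T@(q-p0))
delta([496.5,148.5,130+89],Rr@RTC)
o=RM-Rr@np.array([40,0,48])
for P in ((-37,25,40),(36,25,40),(-38,84,4),(36,84,4),(0,-55,93)): print(P,proj(c,f,o+Rr@np.array(P,float)).round(1))
```

```text
knob in tool [-30.00250777   1.56806723   0.65976363]
t 24.85 p [489.8 109.5 283.9] F [ 0.13  0.52 -1.74] gap 39.7
turn [-0.001  0.     0.001] | lin pre-turn [64.8 39.7  1.4] | lin post-turn [64.9 39.6  1.4]
(-37, 25, 40) [[368.3 239.4]]
(36, 25, 40) [[373.1 116.9]]
(-38, 84, 4) [[279.5 226.8]]
(36, 84, 4) [[276.5 117.9]]
(0, -55, 93) [[556.  194.7]]
```

View pics/w19.png

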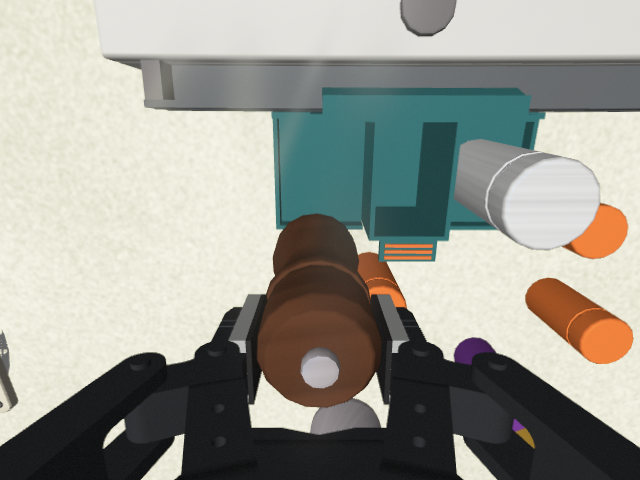

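Emit:
{"op": "play_rows", "data": {
  "rows": [
    {"turn":[0,0,0],"linear":[0,19,0.5],"jaw":30},
    {"turn":[0,0,0],"linear":[0,19,0.5],"jaw":30},
    {"turn":[0,0,0],"linear":[15,0,0],"jaw":30},
    {"turn":[0,0,0],"linear":[20,0,0],"jaw":30},
    {"turn":[0,0,0],"linear":[15,0,0],"jaw":30},
    {"turn":[0,0,0],"linear":[0,0,0],"jaw":30},
    {"turn":[0,0,0],"linear":[0,0,0],"jaw":30}
  ]
}}

```text
time: 25.72
tcp_pos: [496.5, 147.5, 234.1]
tcp_rot: [-0.701, 1.57, -0.835]
wrist_force: [0.3, 0.3, -1.3]
finger_gap: 0.466
```

Run:
```python
from go import *
Rr=Ro.from_euler('z',YAW).as_matrix()
delta([496.5,148.5,130+88.5],Rr@RTC)
cv2.imwrite('pics/s20.png',arm.capture('side')[:,:,::-1])
crop('pics/s20.png','pics/s20c.png',210,130,370,250,5)
```

```text
t 25.73 p [496.5 147.5 234.1] F [ 0.29  0.29 -1.25] gap 39.8
turn [-0.     0.001  0.001] | lin pre-turn [15.6  1.  -0.2] | lin post-turn [15.6  0.9 -0.2]
```

View pics/s20c.png

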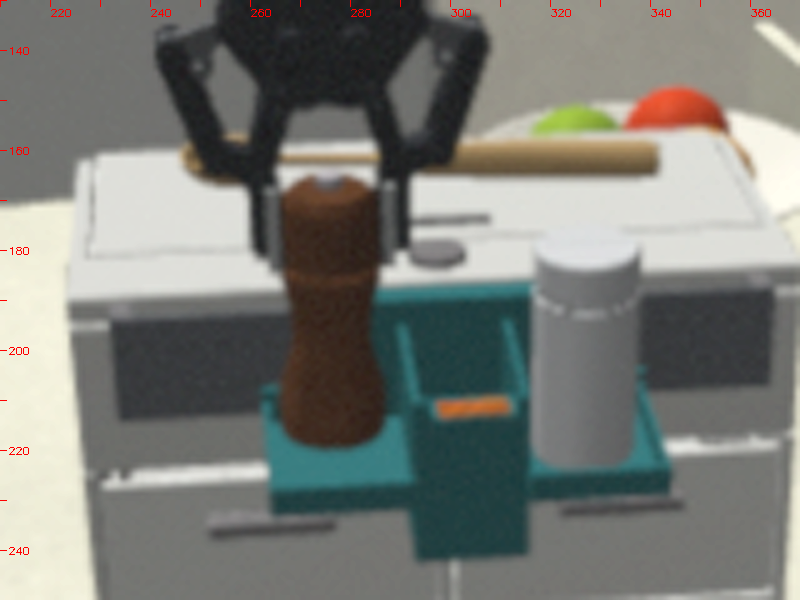

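Emit:
{"op": "play_rows", "data": {
  "rows": [
    {"turn":[0,0,0],"linear":[7,0,0],"jaw":30},
    {"turn":[0,0,0],"linear":[5,0,0],"jaw":30},
    {"turn":[0,0,0],"linear":[3,0,0],"jaw":30},
    {"turn":[0,0,0],"linear":[0,0,0],"jaw":30},
    {"turn":[0,0,0],"linear":[0,0,0],"jaw":30}
  ]
}}

```text
time: 26.4
tcp_pos: [496.3, 147.6, 218.8]
tcp_rot: [-1.136, 1.57, -1.27]
wrist_force: [-0.6, -0.8, -1.6]
finger_gap: 0.464
```

Emit:
{"op": "play_rows", "data": {
  "rows": [
    {"turn":[0,0,0],"linear":[1,0,0],"jaw":30},
    {"turn":[0,0,0],"linear":[0,0,0],"jaw":30}
  ]
}}

```text
time: 26.65
tcp_pos: [496.4, 147.6, 218.1]
tcp_rot: [-0.629, 1.57, -0.763]
wrist_force: [-0.3, -0.8, 0.8]
finger_gap: 0.468
```

Emit:
{"op": "play_rows", "data": {
  "rows": [
    {"turn":[0,0,0],"linear":[0.5,0,0],"jaw":30},
    {"turn":[0,0,0],"linear":[0,0,0],"jaw":46},
    {"turn":[0,0,0],"linear":[0,0,0],"jaw":62},
    {"turn":[0,0,0],"linear":[0,0,0],"jaw":62},
    {"turn":[0,0,0],"linear":[-15,0,0],"jaw":62},
    {"turn":[0,0,0],"linear":[-45,0,0],"jaw":62},
    {"turn":[0,0,0],"linear":[-30,-40,0],"jaw":62},
    {"turn":[0,0,0],"linear":[0,-40,20],"jaw":62},
    {"turn":[0,0,0],"linear":[0,0,20],"jaw":62},
    {"turn":[0,0,0],"linear":[0,0,0],"jaw":62}
  ]
}}

```text
time: 27.9
tcp_pos: [526.1, 62.4, 308.0]
tcp_rot: [-0.369, 1.569, -0.505]
wrist_force: [-0.7, 0.5, -0.8]
finger_gap: 0.727
```

Emit:
{"op": "play_rows", "data": {
  "rows": [
    {"turn":[0,0,0],"linear":[0,0,0],"jaw":62},
    {"turn":[0,0,0],"linear":[0,0,0],"jaw":62}
  ]
}}

```text
time: 28.15
tcp_pos: [524.6, 63.6, 307.6]
tcp_rot: [-1.354, 1.57, -1.487]
wrist_force: [1.4, 0.1, -0.1]
finger_gap: 0.726
```

Run:
```python
from go import *
Rr=Ro.from_euler('z',YAW).as_matrix()
c,f=cam('wrist');cv2.imwrite('pics/w21.png',arm.capture('wrist')[:,:,::-1])
cv2.imwrite('pics/s21.png',arm.capture('side')[:,:,::-1])
crop('pics/s21.png','pics/s21c.png',210,130,370,250,5)
o=RM-Rr@np.array([40,0,48]); S=cam('side')
for n,P in dict(can_top=(0,-55,93),can_bot=(0,-55,-7),knob=(0,55,111),mill_bot=(0,55,-7),ledLF=(-39,87,4),ledRF=(-39,-87,4),tab=(-50,0,40)).items():
    w=o+Rr@np.array(P,float); print(n,proj(c,f,w).round(1),proj(*S,w).round(1))
print(arm.sense()['tcp_pos'],arm.sense()['wrist_force'])
```

```text
can_top [[460.5 104.4]] [[326.3 177. ]]
can_bot [[414.2 111.4]] [[325.6 218.7]]
knob [[232.1 102.2]] [[274.3 171.5]]
mill_bot [[265.4 111.3]] [[276.4 221.6]]
ledLF [[222.2 166.1]] [[262.3 226.5]]
ledRF [[457.2 166.4]] [[343.1 221.5]]
tab [[342.  188.6]] [[303.6 211.1]]
[524.72501801  63.53208801 307.5164012 ] [-0.799125   -0.87527736  0.82093493]
```

View pics/w21.png

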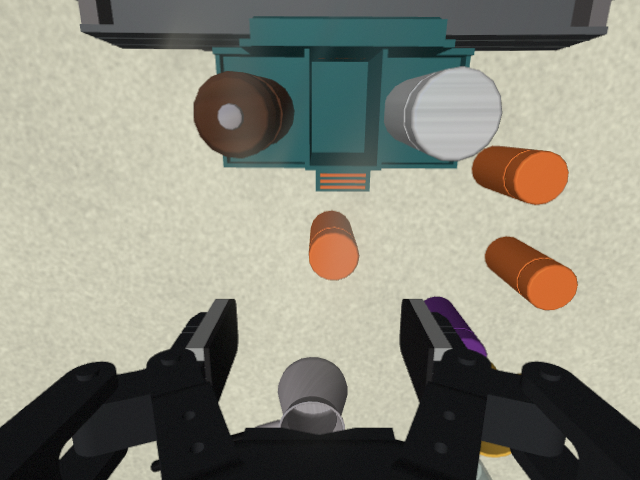

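View pics/s21c.png

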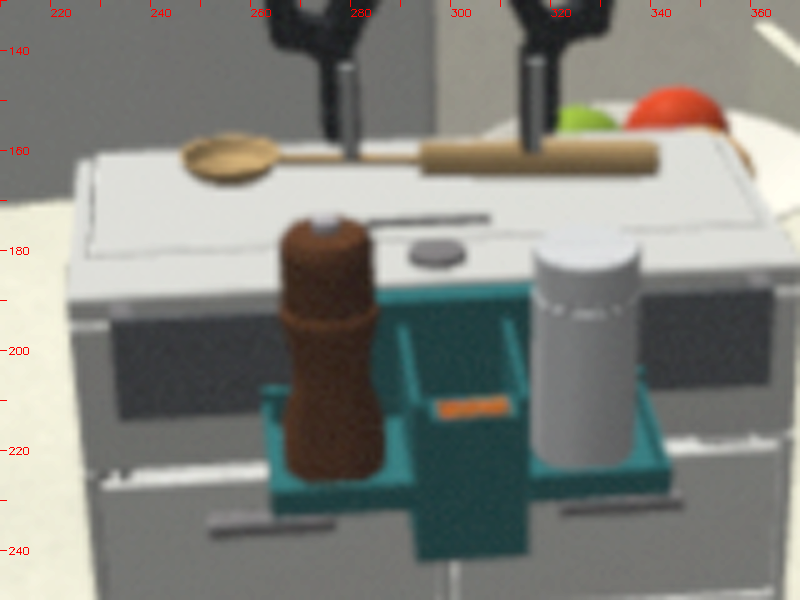

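Run:
```python
from go import *
cv2.imwrite('pics/t21.png',arm.capture('top')[:,:,::-1])
print(arm.sense()['time'])
```

```text
28.3
```

View pics/t21.png

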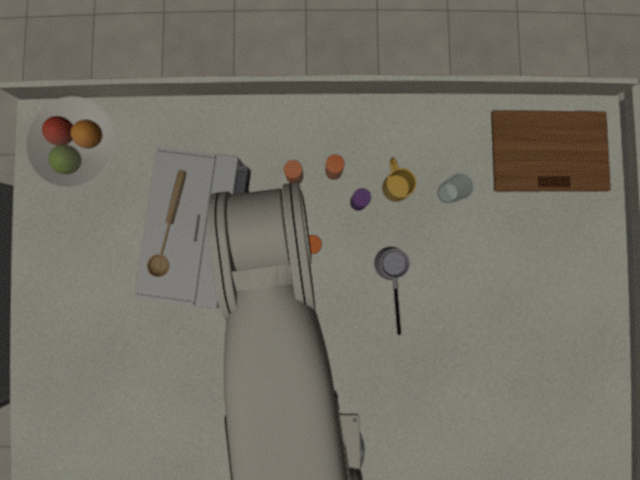

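The top view shows the cup at (399,184), tumbler at (455,188), cezve at (392,263) and spoon at (170,225), all where they started. I'm handing the job in.

```bash
python3 -c "
from cell import arm
print(arm.finish_job())"
```

```text
the job is handed in; nothing more can be done
None
```

The caddy is hooked on the rail and snapped in, the canister stands on its right ledge and the mill on its left. I handed the job in at about 28 s of the 64 s allowed; the hand-in reported no verdict.

- **Caddy:** I hooked it leaning about 0.37 rad and let go; the pictures showed it hanging free. I then pressed the tab. The force rose to about 8 N, dropped to near zero at the snap, and rose again to 3.8 N at the stop. Afterwards the tab and ledge edges were within about 1 px of where a fully seated caddy should appear.
- **Canister and mill:** In the last pictures both look upright and let go. The canister is about 4–5 mm forward of its ledge's middle and 3 mm towards the pocket. The mill is about 6–7 mm forward and 1 mm outward. The limits are 18 × 12 mm.
- **Left alone:** The cup, tumbler, cezve and spoon look unmoved in the final top view.
- **Disagreements and what I couldn't check:**
  - The first rail position, from the side and top cameras, was about 3.5 mm too far back. The clip touched the rail early with about 8 N, so I corrected it with the wrist camera before hooking.
  - The foot clip's deflection could not be read directly, so the snap is judged from force and pictures only.

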